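Turn the tea tins over against the rail and scan their labels

TASK

Two or three flat tea tins lie label down in front of the low white rail: first turn every one of them over, so that all lie flat on the shelf with their labels up (push it up against the rail until it stands leaning there, then tip it back). Then take the scanner from its pad and read the labels in order of width, narrowest tin first, from 15 to 30 cm away, holding the beam steady on the middle of each label for at least three seconds, and stand the scanner back upright in the middle of its pad. Leave the jar, mug, measuring cup, scoop and tray where they are.

Things in the scene. Friction and masses are not known exactly. Their poses are not given: they have to be found in the camera images.
- rail: low fixed upstand of slick white acrylic, 480 mm long (y), hollow-curved front towards the robot (-x). Origin on the shelf below its top front edge, which is at x=0, 50 mm high. Front profile (x, z) mm: (-36,0) (-24,10) (-15,20) (-8,30) (-3,40) (0,50). 7 mm thick at the top; foot plate to x=+0.035, 4 mm thick; nothing stands within 70 mm behind the edge.
- rail_foot (a point): middle of the line where the rail's curve meets the shelf, 36 mm in front of the rail's origin; axes as the rail. A tin slid squarely in from the front rides up the curve (5 to 15 N); with its lower edge pushed to this line it stays leaning over the top edge, about 54 degrees, some 25 mm of it above the rail, and can be tipped back from behind its top.
- narrow_tin (a point): centre of the narrow flat brass-coloured tea tin, 92 mm (x) by 78 mm (y) by 12 mm thick, about 0.13 kg, solid shut; lies label down in front of the rail at the start, x roughly towards the rail. z points out of its plain lid face (up at the start). May be absent.
- narrow_label (a point): middle of the paper bar-code label, 40 by 60 mm, on the narrow tin's other face (6 mm from the tin's centre); z points straight out of the label face (down at the start).
- medium_tin (a point): centre of the medium flat brass-coloured tea tin, 92 mm (x) by 94 mm (y) by 12 mm thick, about 0.13 kg, solid shut; lies label down in front of the rail at the start, x roughly towards the rail. z points out of its plain lid face (up at the start). May be absent.
- medium_label (a point): middle of the paper bar-code label, 40 by 60 mm, on the medium tin's other face (6 mm from the tin's centre); z points straight out of the label face (down at the start).
- wide_tin (a point): centre of the wide flat brass-coloured tea tin, 92 mm (x) by 110 mm (y) by 12 mm thick, about 0.13 kg, solid shut; lies label down in front of the rail at the start, x roughly towards the rail. z points out of its plain lid face (up at the start). May be absent.
- wide_label (a point): middle of the paper bar-code label, 40 by 60 mm, on the wide tin's other face (6 mm from the tin's centre); z points straight out of the label face (down at the start).
- scanner (a point): centre of the head of the bar-code scanner that stands upright on its charging pad. Head 70 mm (x) by 36 mm (y) by 34 mm high, to grip across y from above; below it a handle 30 by 26 mm and a heavy foot 62 by 56 by 12 mm. The foot's underside is 96 mm below this point, the top of the head 17 mm above. x is forward (the window's way), z up. 0.22 kg.
- window (a point): the scanner's window, under the front of its head, 42 mm ahead of and 16 mm below the point scanner. Its x axis is the beam, which leaves forward and 45 degrees downward when the scanner is upright. It reads labels 150 to 300 mm away along the beam, within about 15 mm of the beam's axis. It has no trigger: it reads by itself once aimed and still.
- pad: fixed square black rubber charging pad of the scanner, 100 by 100 by 6 mm; origin at the centre of its underside.
- tray: bystander, fixed: small clear tray 120 by 100 by 35 mm with raised lid (top 150 mm high) and two wooden stirrers; leave alone.
- jar: bystander: closed glass jar, 80 mm across, 105 mm high, beside the rail's end; origin under its centre.
- mug: bystander: white porcelain mug, 80 mm across, 90 mm high, beside the rail's end; origin under its centre.
- measuring_cup: bystander: red measuring cup, 68 mm across, 50 mm high; origin under its centre.
- scoop: bystander: stainless scoop 150 mm long, lying on the shelf; origin under its middle.
There are look-alikes about, which are no part of the job. Leave any pink or turquoise look-alike of the part that bears narrow_tin alone.

How it is judged:
By the outcome, as a careful person would: the job done as asked, in the order asked, and still so for the second after the job is handed in, with the robot touching nothing.
Of tin_narrow, tin_medium, tin_wide only 2 to 3 are there at a start; the rules pass over those that are not, and their reading is None.
At some moment in a run one of tin_narrow, tin_medium, tin_wide may be knocked a few centimetres aside while the robot is not near it.
It also fails if it takes over 210 s, if anything falls off the work surface, if the arm or the gripper's body presses on something with over 40 N, if the wrist force passes 120 N, or if a joint passes its speed limit or range.

ROBOT

A 7-joint arm with a two-finger parallel gripper is mounted at the origin on the work surface. World frame = base frame: x ahead of the robot, y to its left, z up, the work surface at z = 0. Lengths are in m, angles in rad, forces in N, time in s.
With the tool pointing down it reaches from about 0.425 to 0.95 m from the base axis. Payload 4.7 kg.
Tool frame: the origin (TCP) lies between the finger pads; the fingertips stand 25 mm ahead of it and the grasp point (between the pads) lies 6 mm ahead of it (robot.nose_length is the z of the fingertips in the tool frame, in m); z points along the fingers, y is the line along which they close (so a half turn about z gives the same grasp; the last joint's range is limited). The gripper opens to 85 mm and grips with 20 to 120 N. Pads are 22 mm wide; open, the fingers measure 114 mm over their backs; the gripper's body (76 mm by 85 mm) begins 54 mm behind the grasp point. The pads swing forward as they close: fully open they stand 13 mm farther back than shut.
Start: joints at [1.187, 0.469, -0.049, 1.532, 0.024, 1.141, -0.082], TCP at [0.235, -0.633, 0.256] pointing down, gripper open.
Joint ranges: [-2.59, 2.59], [-0.33, 1.99], [-1.39, 1.29], [0.1, 2.45], [-1.04, 4.18], [0.21, 1.99], [-2.66, 2.66]. Speed limits (rad/s): [2.57, 2.57, 3.14, 3.14, 3.14, 3.14, 3.14].

INTERFACE

Orientations are given as a unit quaternion [w, x, y, z].
In Python, from rig import robot gives the robot as it stands.
- The arm moves only by the tool drive_tool, never from a script. Its argument "motion" is a list that holds one entry, the list of rows, each a list of 7 numbers: the shift along the tool's x, y, z normalised to -1 to 1, where 1 is 30 cm, then the turn, a rotation vector about the tool's x, y, z normalised to -1 to 1, where 1 is pi/2 rad, then the closure, from 0 (fully open) to 1 (shut). In form: [[[x, y, z, rx, ry, rz, gripper], ...]]. A call has 1 to 8 rows; each row shifts and turns the commanded pose from where the row before left it, along the tool's axes as they then stand; what a row does not reach is not made up. A row lasts 1/8 s, in which the tool goes at most 62.5 mm and 10.7 degrees, less where a joint would pass 70% of its speed; a pose out of reach is approached as far as the arm can. A call with a number of a shift or a turn outside -1 to 1 is refused whole. A call with a gripper value outside its range is refused whole. The fingers move at their own pace and stop on an object; "grip_force" is the grip in N (left out, the last holds). Time passes only in rows, so rows that do not move let the fingers close. It gives the time, the measured TCP pose, the force, the opening and the grip force at its end, in the units of the state.
- robot.read_state(): the state, without advancing time (a new reading comes with each control period).
- robot.snapshot(name): name is "scene" or "side" or "wrist"; returns a dict with "img" (420x560x3 uint8, blue, green, red), "fx", "fy", "cx", "cy" (pixels), "R" (3x3) and "t" (3): a world point X has camera coordinates R X + t; the wrist camera has in their place "T_tool_cam" (4x4, takes a point from camera to tool coordinates, whose origin is the TCP and whose axes are the flange's). Camera axes: x right, y down, z forward; pixel columns grow to the right and rows downward; lengths in m; the calibration is good to about 2 mm. A picture is of the moment at which its call begins: read the wrist's pose just before it. There is no depth.
- robot.job_done(): hands the job in; it is judged then, once.
Trained networks look in a picture, given as the dict that the camera call returned (one of the last four; its "shot" number tells which), for a name from the list of things; names that differ only in an ending like _2 or _b are one class to them, and where a whole thing is asked for, a point or a joint stands for the part that bears it (a point fixed in the world has none). Each returns a list of dicts, best first, with "confidence" (0 to 1); they miss things now and then, are a little off and sometimes report something else, mostly with a low value. They report only what shows in the picture. A call takes as long as a camera call. They do not tell look-alikes from the thing itself.
- robot.recognise(picture, label): "xy" ([column, row] as shares, 0 to 1, of the picture: columns of its width, rows of its height, amid what is visible of it).
The state is a dict: "time": time; "joint_pos": joint angles; "joint_velocities": joint speeds; "joint_torque": joint torques, N m; "tcp_pos": TCP position; "tcp_rot": TCP orientation; "force": force on the tool from outside, world axes, zero at the start; "wrist_torque": the same for the moment, N m; "gripper_width": opening from 0.0 (shut) to 1.0 (fully open); "finger_force": force on a finger pad.
Only numpy, scipy, OpenCV 4.12 (cv2) and the standard library are available. Lean on these libraries where they do the work, as an engineer would, in place of code of your own. Each camera call takes 0.05 s, during which the arm holds its last target. There are 200 camera calls.

## Working session

There is one attempt and no reset: what is moved stays moved. The work goes in short steps, Python scripts to look and compute and a tool call to move; the robot and the scene stay as the last step left them, time stands still between calls to the robot, and variables do not carry over. Pictures are saved under pics/ and viewed, at most 14 in all, crops included, and the job is handed in when it is done.

Besides the shell and the picture viewer there is one more tool, called after "Request:" as name(argument=value, ...) on one line, values as JSON. drive_tool: Moves the arm, as the interface text tells. Its arguments: {"type":"object","properties":{"motion":{"type":"array"},"grip_force":{"type":"number"}},"required":["motion"]}

```bash
mkdir -p pics; ls
cat > h.py <<'E'
import numpy as np, cv2
from rig import robot
from scipy.spatial.transform import Rotation as Rn
def state():
    s=robot.read_state(); return s
def T():
    s=state(); q=s["tcp_rot"]; M=np.eye(4); M[:3,:3]=Rn.from_quat([q[1],q[2],q[3],q[0]]).as_matrix(); M[:3,3]=s["tcp_pos"]; return M
def snap(n):
    M=T(); p=robot.snapshot(n)
    if n=="wrist":
        C=M@p["T_tool_cam"]; p["R"]=C[:3,:3].T; p["t"]=-C[:3,:3].T@C[:3,3]
    return p
def ray(p,uv,z=0.0):
    d=np.array([(uv[0]-p["cx"])/p["fx"],(uv[1]-p["cy"])/p["fy"],1.0]); R=np.array(p["R"]);t=np.array(p["t"])
    o=-R.T@t; d=R.T@d; return o+d*(z-o[2])/d[2]
def proj(p,X):
    c=np.array(p["R"])@np.array(X)+np.array(p["t"]); return np.array([p["fx"]*c[0]/c[2]+p["cx"],p["fy"]*c[1]/c[2]+p["cy"]])
def find(p,l,z=0.0,n=3):
    out=[]
    for r in robot.recognise(p,l)[:n]:
        uv=np.array(r["xy"])*[560,420]; out.append((l,round(r["confidence"],2),uv.round().tolist(),ray(p,uv,z).round(3).tolist()))
    return out
E
python3 - <<'E'
from h import *
s=state(); print({k:np.round(v,3).tolist() for k,v in s.items()})
for n in ["scene","side"]:
    p=snap(n); cv2.imwrite(f"pics/{n}0.png",cv2.resize(p["img"],(784,588)))
    print(n,"cam at",(-np.array(p["R"]).T@p["t"]).round(3))
    for l,z in [("rail",.025),("narrow_tin",.012),("medium_tin",.012),("wide_tin",.012),("scanner",.1),("pad",.006),("jar",.05),("mug",.05),("measuring_cup",.025),("scoop",.01),("tray",.03)]:
        for r in find(p,l,z): print(r)
E
```

```text
pics
{'time': 0.0, 'joint_pos': [1.187, 0.469, -0.049, 1.534, 0.024, 1.141, -0.082], 'joint_velocities': [0.0, -0.001, 0.0, -0.001, 0.0, 0.001, 0.0], 'joint_torque': [-0.0, -51.031, -0.047, -23.771, 0.011, 0.008, 0.0], 'tcp_pos': [0.234, -0.632, 0.255], 'tcp_rot': [-0.001, 0.984, 0.177, -0.0], 'force': [0.935, 0.223, 0.345], 'wrist_torque': [0.033, -0.001, -0.019], 'finger_force': 0.0, 'gripper_width': 0.999}
scene cam at [ 1.2   -0.51   0.711]
('rail', 0.6, [308.0, 282.0], [0.699, -0.051, 0.025])
('narrow_tin', 0.78, [285.0, 245.0], [0.552, -0.002, 0.012])
('narrow_tin', 0.72, [263.0, 211.0], [0.39, 0.044, 0.012])
('medium_tin', 0.91, [232.0, 271.0], [0.549, -0.165, 0.012])
('medium_tin', 0.63, [134.0, 290.0], [0.461, -0.376, 0.012])
('wide_tin', 0.56, [325.0, 224.0], [0.549, 0.141, 0.012])
('wide_tin', 0.22, [283.0, 243.0], [0.541, -0.001, 0.012])
('scanner', 0.87, [133.0, 261.0], [0.469, -0.363, 0.1])
('pad', 0.98, [133.0, 290.0], [0.453, -0.378, 0.006])
('jar', 0.84, [208.0, 334.0], [0.704, -0.313, 0.05])
('mug', 0.57, [418.0, 218.0], [0.719, 0.323, 0.05])
('measuring_cup', 0.8, 
[... 430 characters left out ...]
0.79, [278.0, 281.0], [0.544, -0.159, 0.012])
('wide_tin', 0.9, [271.0, 183.0], [0.544, 0.146, 0.012])
('wide_tin', 0.43, [269.0, 226.0], [0.532, 0.0, 0.012])
('scanner', 0.6, [228.0, 354.0], [0.431, -0.373, 0.1])
('pad', 0.69, [235.0, 384.0], [0.44, -0.394, 0.006])
('jar', 0.89, [358.0, 330.0], [0.701, -0.311, 0.05])
('jar', 0.58, [273.0, 185.0], [0.546, 0.103, 0.05])
('jar', 0.27, [327.0, 234.0], [0.666, -0.059, 0.05])
('mug', 0.93, [326.0, 125.0], [0.712, 0.326, 0.05])
('measuring_cup', 0.69, [301.0, 356.0], [0.577, -0.351, 0.025])
('scoop', 0.53, [279.0, 134.0], [0.58, 0.339, 0.01])
('tray', 0.69, [238.0, 123.0], [0.462, 0.369, 0.03])
('tray', 0.38, [303.0, 355.0], [0.581, -0.351, 0.03])
```

View pics/scene0.png

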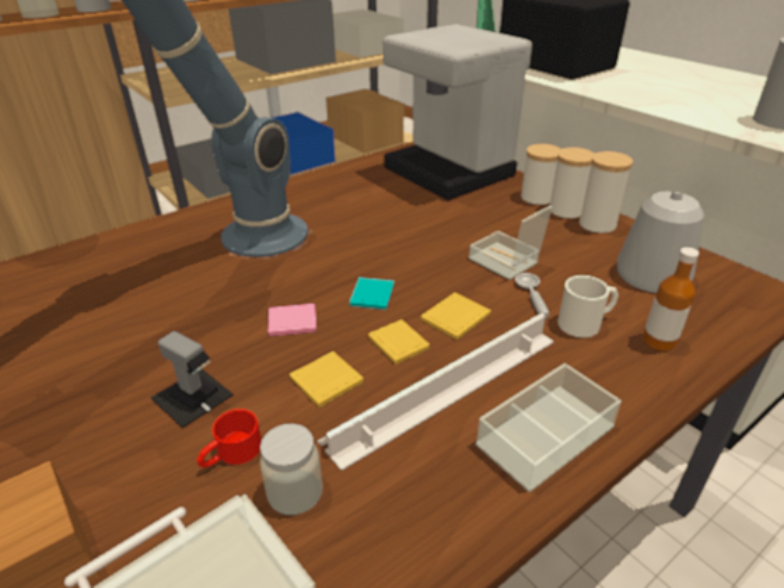

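View pics/side0.png

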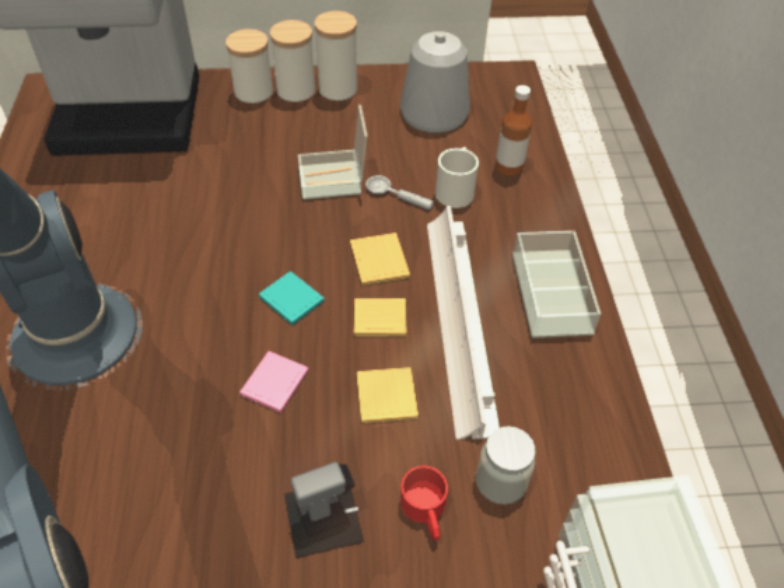

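The scene shows three yellow (brass) tins in front of the rail at 784-px positions (455,315) wide, (398,341) narrow and (326,377) medium. The pink (292,319) and turquoise (372,292) ones are look-alikes and stay put. Next I measure the tins by colour and find the rail line, with an enlarged crop.

```bash
cat >> h.py <<'E'
def tins(p,z=.012,amin=150):
    hsv=cv2.cvtColor(p["img"],cv2.COLOR_BGR2HSV); m=cv2.inRange(hsv,(20,120,120),(32,255,255))
    m=cv2.morphologyEx(m,cv2.MORPH_OPEN,np.ones((3,3),np.uint8))
    out=[]
    for c in cv2.findContours(m,cv2.RETR_EXTERNAL,cv2.CHAIN_APPROX_NONE)[0]:
        if cv2.contourArea(c)<amin: continue
        W=np.array([ray(p,q,z)[:2] for q in c[:,0].astype(float)])
        (cx,cy),(w,h),a=cv2.minAreaRect((W*1000).astype(np.float32))
        out.append((round(cx/1000,4),round(cy/1000,4),round(w),round(h),round(a,1),c[:,0].mean(0).round().tolist()))
    return out
E
python3 - <<'E'
from h import *
for n in ["scene","side"]:
    p=snap(n)
    for t in tins(p): print(n,t)
    if n=="side":
        for uv in [(305.7,158.6),(327,311)]: print("foot",ray(p,uv,0).round(3))
        for uv in [(318,152),(345,302)]: print("top",ray(p,uv,.05).round(3))
        cv2.imwrite("pics/side_crop.png",cv2.resize(p["img"][130:330,160:380],(792,720))[:600] if 0 else cv2.resize(p["img"][130:330,160:380],(660,600),interpolation=cv2.INTER_CUBIC))
    else: 
        for uv in [(236,303),(388,227)]: print("top",ray(p,uv,.05).round(3))
E
```

```text
scene (0.5427, -0.1584, 100, 97, 2.4, [232.0, 270.0])
scene (0.5414, 0.0031, 82, 101, 86.2, [284.0, 243.0])
scene (0.5489, 0.1418, 98, 117, 9.4, [325.0, 225.0])
top [ 0.671 -0.228  0.05 ]
top [0.695 0.228 0.05 ]
side (0.5385, -0.1583, 91, 94, 2.2, [276.0, 282.0])
side (0.5367, 0.0042, 76, 90, 87.0, [271.0, 225.0])
side (0.5434, 0.1442, 88, 106, 9.5, [271.0, 184.0])
foot [0.648 0.243 0.   ]
foot [ 0.648 -0.236  0.   ]
top [0.676 0.217 0.05 ]
top [ 0.682 -0.244  0.05 ]
```

View pics/side_crop.png

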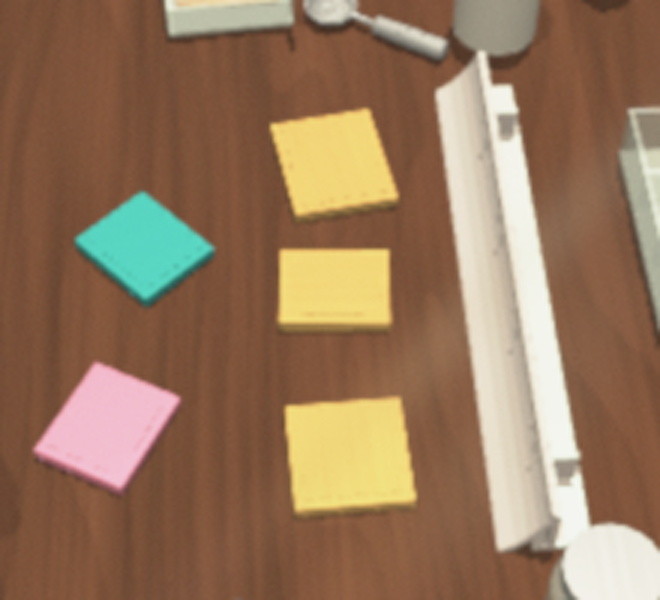

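Three brass tins: medium at (0.540,-0.158), narrow at (0.539,0.004) and wide at (0.546,0.143). The rail foot line is at x≈0.648 and the rail is square to y. I start with the medium tin.

Request:
drive_tool(motion=[[[0,0,0,0,0,0.113,0.5],[0,0,0,0,0,0.113,0.5],[0.07,-0.15,0,0,0,0,0.5],[0.07,-0.15,0,0,0,0,0.5],[0.07,-0.15,0,0,0,0,0.5],[0.07,-0.15,0,0,0,0,0.5],[0.07,-0.15,0,0,0,0,0.5],[0.07,-0.15,0,0,0,0,0.5]]], grip_force=30)

```text
time: 2.3
tcp_pos: [0.3612, -0.3615, 0.2566]
tcp_rot: [0.0, 1.0, -0.0, 0.0]
force: [0.6, 0.2, 0.1]
gripper_width: 0.505
finger_force: 0.0
```

Request:
drive_tool(motion=[[[0.07,-0.136,0,0,0,0,0.5],[0.07,-0.136,0,0,0,0,0.5],[0.07,-0.136,0,0,0,0,0.5],[0.07,-0.136,0,0,0,0,0.5],[0.07,-0.136,0,0,0,0,0.5],[0,0,0,0,0,0,0.5],[0,0,0,0,0,0,0.5]]])

```text
time: 3.18
tcp_pos: [0.4654, -0.1595, 0.2564]
tcp_rot: [0.0, 1.0, -0.0, -0.0]
force: [-0.1, -0.4, -0.4]
gripper_width: 0.501
finger_force: 0.0
```

Run:
```python
from h import *
print(robot.nose_length); M=T(); print(M.round(3)); print(state()["gripper_width"],state()["force"])
p=snap("wrist"); cv2.imwrite("pics/w1.png",p["img"]); print("cam",(-p["R"].T@p["t"]).round(3))
for t in tins(p): print(t)
for uv in [(0,0)]: pass
```

```text
0.025
[[ 1.    -0.    -0.     0.465]
 [-0.    -1.    -0.001 -0.16 ]
 [-0.     0.001 -1.     0.256]
 [ 0.     0.     0.     1.   ]]
0.500669393466452 [-0.12309439 -0.40124288 -0.36458868]
cam [ 0.531 -0.16   0.374]
(0.5392, 0.0043, 77, 92, 86.7, [126.0, 114.0])
(0.5408, -0.158, 91, 93, 2.5, [279.0, 112.0])
(0.5502, 0.1224, 91, 63, 9.2, [20.0, 107.0])
```

View pics/w1.png

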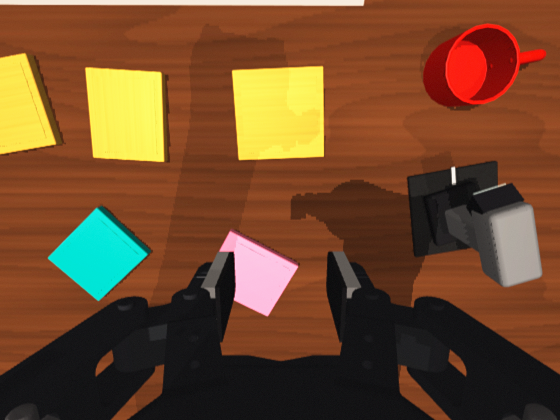

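The wrist view agrees with the overhead measurements. The medium tin is at (279,112) px, ahead of the fingers, and the rail's foot is at the top edge, row ~4. I lower the fingers behind the tin and feel for the shelf.

Request:
drive_tool(motion=[[[0,0,0.15,0,0,0,0.5],[0,0,0.15,0,0,0,0.5],[0,0,0.15,0,0,0,0.5],[0,0,0.15,0,0,0,0.5],[0,0,0.15,0,0,0,0.5],[0,0,0,0,0,0,0.5],[0,0,0,0,0,0,0.5]]])

```text
time: 4.1
tcp_pos: [0.4664, -0.16, 0.0325]
tcp_rot: [0.0, 1.0, -0.001, 0.001]
force: [-0.0, 0.9, 1.4]
gripper_width: 0.498
finger_force: 0.0
```

Request:
drive_tool(motion=[[[0,0,0.01,0,0,0,0.5],[0,0,0,0,0,0,0.5],[0,0,0,0,0,0,0.5]]])

```text
time: 4.47
tcp_pos: [0.466, -0.1592, 0.0291]
tcp_rot: [0.0, 1.0, -0.0, 0.001]
force: [0.6, 0.5, 0.3]
gripper_width: 0.498
finger_force: 0.0
```

Request:
drive_tool(motion=[[[0,0,0.007,0,0,0,0.5],[0,0,0,0,0,0,0.5],[0,0,0,0,0,0,0.5]]])

```text
time: 4.85
tcp_pos: [0.4656, -0.159, 0.0262]
tcp_rot: [-0.0, 1.0, -0.0, -0.0]
force: [-0.2, -0.3, -0.0]
gripper_width: 0.499
finger_force: 0.0
```

Request:
drive_tool(motion=[[[0,0,0.007,0,0,0,0.5],[0,0,0,0,0,0,0.5],[0,0,0,0,0,0,0.5]]])

```text
time: 5.22
tcp_pos: [0.4656, -0.159, 0.0241]
tcp_rot: [0.0, 1.0, -0.0, -0.0]
force: [-0.3, -0.1, -0.4]
gripper_width: 0.498
finger_force: 0.0
```

Request:
drive_tool(motion=[[[0,0,0.004,0,0,0,0.5],[0,0,0,0,0,0,0.5],[0,0,0,0,0,0,0.5]]])

```text
time: 5.6
tcp_pos: [0.4658, -0.159, 0.0232]
tcp_rot: [0.0, 1.0, -0.0, 0.0]
force: [-1.0, 1.1, 5.8]
gripper_width: 0.501
finger_force: 2.6
```

Request:
drive_tool(motion=[[[0.01,0,-0.01,0,0,0,0.5],[0.04,0,0,0,0,0,0.5],[0.04,0,0,0,0,0,0.5],[0.04,0,0,0,0,0,0.5],[0.04,0,0,0,0,0,0.5],[0.04,0,0,0,0,0,0.5],[0.04,0,0,0,0,0,0.5],[0.04,0,0,0,0,0,0.5]]])

```text
time: 6.6
tcp_pos: [0.5528, -0.159, 0.0257]
tcp_rot: [-0.0, 1.0, -0.0, -0.001]
force: [-2.3, 0.2, 0.1]
gripper_width: 0.495
finger_force: 1.0
```

Request:
drive_tool(motion=[[[0.025,0,0,0,0,0,0.5],[0.025,0,0,0,0,0,0.5],[0.025,0,0,0,0,0,0.5],[0.025,0,0,0,0,0,0.5]]])

```text
time: 7.1
tcp_pos: [0.5827, -0.159, 0.0257]
tcp_rot: [-0.0, 1.0, -0.0, -0.0]
force: [-1.4, -0.2, -0.7]
gripper_width: 0.504
finger_force: 1.1
```

Run:
```python
from h import *
print(state()["force"],state()["tcp_pos"])
p=snap("side"); q=snap("scene")
cv2.imwrite("pics/m1.png",np.hstack([cv2.resize(p["img"][140:340,200:400],(400,400)),cv2.resize(q["img"][160:360,170:370],(400,400))]))
```

```text
[-1.39538518 -0.21605788 -0.65853154] [ 0.58265328 -0.15902839  0.02573822]
```

View pics/m1.png

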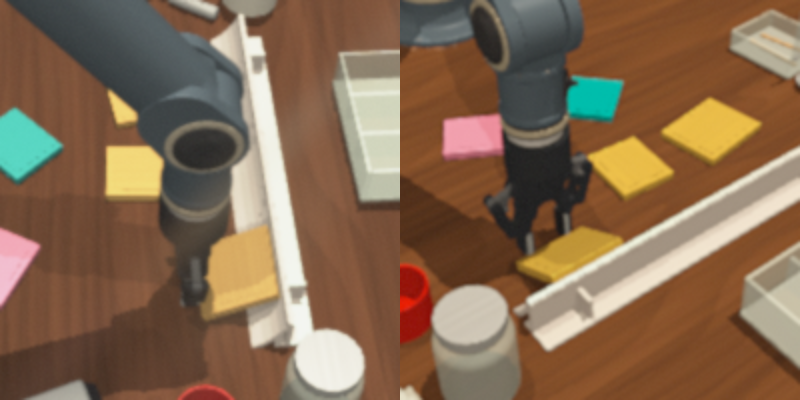

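The medium tin is riding up the curve squarely. I keep pushing.

Request:
drive_tool(motion=[[[0.015,0,0,0,0,0,0.5],[0.015,0,0,0,0,0,0.5],[0.015,0,0,0,0,0,0.5],[0.015,0,0,0,0,0,0.5],[0.015,0,0,0,0,0,0.5],[0.015,0,0,0,0,0,0.5],[0.015,0,0,0,0,0,0.5]]])

```text
time: 8.07
tcp_pos: [0.6144, -0.159, 0.0259]
tcp_rot: [0.0, 1.0, -0.0, -0.0]
force: [-1.0, 0.1, -1.2]
gripper_width: 0.499
finger_force: 0.5
```

Request:
drive_tool(motion=[[[0.01,0,0,0,0,0,0.5],[0.01,0,0,0,0,0,0.5],[0.01,0,0,0,0,0,0.5]]])

```text
time: 8.45
tcp_pos: [0.6232, -0.159, 0.0259]
tcp_rot: [0.0, 1.0, -0.0, -0.0]
force: [-1.4, -0.0, -0.8]
gripper_width: 0.498
finger_force: 0.5
```

Request:
drive_tool(motion=[[[0.01,0,0,0,0,0,0.5],[0,0,0,0,0,0,0.5]]])

```text
time: 8.7
tcp_pos: [0.6264, -0.1591, 0.026]
tcp_rot: [0.0, 1.0, -0.0, 0.0]
force: [-0.9, 0.1, -0.2]
gripper_width: 0.496
finger_force: 0.5
```

Run:
```python
from h import *
print(state()["force"],state()["tcp_pos"])
p=snap("side"); q=snap("scene")
cv2.imwrite("pics/m2.png",np.hstack([cv2.resize(p["img"][140:340,200:400],(400,400)),cv2.resize(q["img"][160:360,170:370],(400,400))]))
```

```text
[-0.90412339  0.10604832 -0.21233923] [ 0.62635908 -0.15906678  0.02598235]
```

View pics/m2.png

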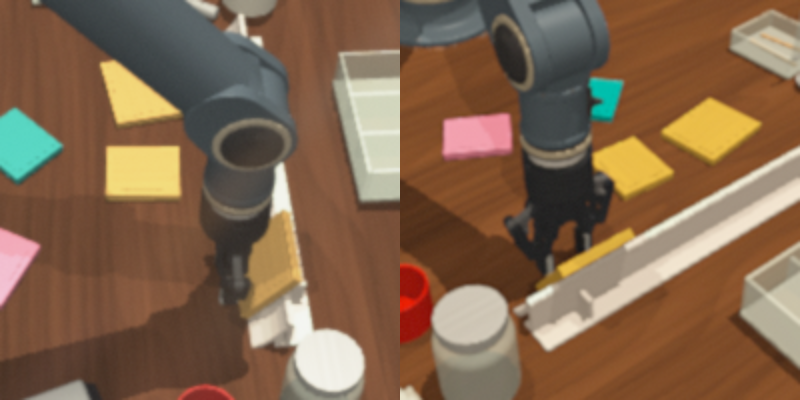

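The tin leans over the rail's top edge. I push a few more millimetres until the force rises.

Request:
drive_tool(motion=[[[0.007,0,0,0,0,0,0.5],[0,0,0,0,0,0,0.5]]])

```text
time: 9.05
tcp_pos: [0.6268, -0.1591, 0.0257]
tcp_rot: [-0.0, 1.0, -0.0, -0.002]
force: [-5.0, 1.5, 3.3]
gripper_width: 0.503
finger_force: 2.5
```

Request:
drive_tool(motion=[[[0.007,0,0,0,0,0,0.5],[0,0,0,0,0,0,0.5]]])

```text
time: 9.3
tcp_pos: [0.627, -0.1592, 0.0254]
tcp_rot: [-0.0, 1.0, -0.0, -0.004]
force: [-9.3, 0.2, 5.0]
gripper_width: 0.498
finger_force: 4.4
```

Request:
drive_tool(motion=[[[0.007,0,0,0,0,0,0.5],[0,0,0,0,0,0,0.5]]])

```text
time: 9.55
tcp_pos: [0.6272, -0.1592, 0.0251]
tcp_rot: [-0.0, 1.0, -0.0, -0.006]
force: [-11.6, 0.3, 7.7]
gripper_width: 0.504
finger_force: 6.2
```

It is seated at the foot. Back off, go over the top and down behind it.

Request:
drive_tool(motion=[[[-0.1,0,0,0,0,0,0.5],[-0.03,0,-0.2,0,0,0,0.5],[0,0,-0.2,0,0,0,0.5],[0.2,0,-0.05,0,0,0,0.5],[0.2,0,0,0,0,0,0.5],[0.13,0,0,0,0,0,0.5],[0,0,0.12,0,0,0,0.5],[0,0,0.14,0,0,0,0.5]]])

```text
time: 10.55
tcp_pos: [0.7546, -0.1588, 0.0831]
tcp_rot: [0.0, 1.0, 0.0, 0.002]
force: [0.8, -0.1, -0.2]
gripper_width: 0.499
finger_force: 0.0
```

Run:
```python
from h import *
print(state()["force"],state()["tcp_pos"])
p=snap("side"); q=snap("scene")
cv2.imwrite("pics/m3.png",np.hstack([cv2.resize(p["img"][140:340,200:400],(400,400)),cv2.resize(q["img"][160:360,170:370],(400,400))]))
```

```text
[ 0.76633791 -0.10622676 -0.15550724] [ 0.75457258 -0.15882814  0.08310213]
```

View pics/m3.png

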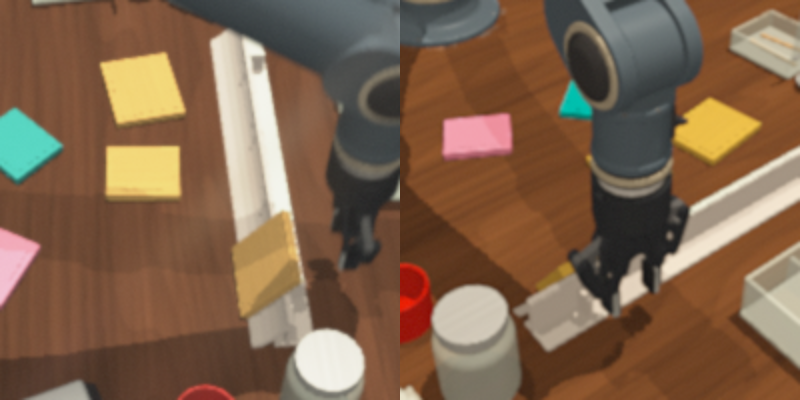

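The tin stays leaning and the fingers are behind it. I tip it back.

Request:
drive_tool(motion=[[[-0.04,0,0,0,0,0,0.5],[-0.04,0,0,0,0,0,0.5],[-0.04,0,0,0,0,0,0.5],[-0.04,0,0,0,0,0,0.5],[-0.03,0,0,0,0,0,0.5],[-0.03,0,0,0,0,0,0.5],[-0.03,0,0,0,0,0,0.5],[-0.03,0,0,0,0,0,0.5]]])

```text
time: 11.65
tcp_pos: [0.6678, -0.159, 0.0828]
tcp_rot: [-0.0, 1.0, -0.0, -0.0]
force: [-0.6, -0.1, 0.7]
gripper_width: 0.498
finger_force: 0.0
```

Request:
drive_tool(motion=[[[-0.04,0,0,0,0,0,0.5],[-0.04,0,0,0,0,0,0.5],[-0.04,0,0,0,0,0,0.5],[-0.04,0,0,0,0,0,0.5],[0,0,-0.1,0,0,0,0.5],[0,0,-0.1,0,0,0,0.5]]])

```text
time: 12.4
tcp_pos: [0.6196, -0.159, 0.1433]
tcp_rot: [-0.0, 1.0, -0.0, -0.0]
force: [-0.1, -1.1, 0.7]
gripper_width: 0.497
finger_force: 0.0
```

Run:
```python
from h import *
print(state()["force"],state()["tcp_pos"])
p=snap("side"); q=snap("scene")
for n,i in (("side",p),("scene",q)):
    for t in tins(i): print(n,t)
    print(find(i,"medium_label",.012), find(i,"narrow_label",.012))
cv2.imwrite("pics/m4.png",np.hstack([cv2.resize(p["img"][140:340,200:400],(400,400)),cv2.resize(q["img"][160:360,170:370],(400,400))]))
```

```text
[-0.08127527 -1.0821182   0.72169805] [ 0.61959656 -0.1590184   0.14331773]
side (0.5817, -0.1606, 90, 91, 89.3, [292.0, 276.0])
side (0.5367, 0.0042, 76, 90, 87.0, [271.0, 225.0])
side (0.5434, 0.1442, 90, 106, 9.4, [271.0, 184.0])
[('medium_label', 0.8, [295.0, 279.0], [0.582, -0.158, 0.012]), ('medium_label', 0.23, [270.0, 185.0], [0.543, 0.137, 0.012])] [('narrow_label', 0.86, [196.0, 273.0], [0.354, -0.127, 0.012]), ('narrow_label', 0.63, [205.0, 213.0], [0.37, 0.052, 0.012]), ('narrow_label', 0.19, [292.0, 281.0], [0.577, -0.162, 0.012])]
scene (0.5864, -0.1618, 99, 99, 0.2, [241.0, 280.0])
scene (0.5416, 0.003, 82, 100, 86.2, [284.0, 243.0])
scene (0.5486, 0.1421, 97, 117, 9.8, [325.0, 225.0])
[('medium_label', 0.79, [242.0, 282.0], [0.594, -0.164, 0.012]), ('medium_label', 0.58, [419.0, 218.0], [0.694, 0.371, 0.012])] [('narrow_label', 0.9, [207.0, 228.0], [0.36, -0.129, 0.012]), ('narrow_label', 0.83, [285.0, 244.0], [0.548, 0.001, 0.012]), ('narrow_label', 0.41, [274.0, 207.0], [0.393, 0.079, 0.012])]
```

View pics/m4.png

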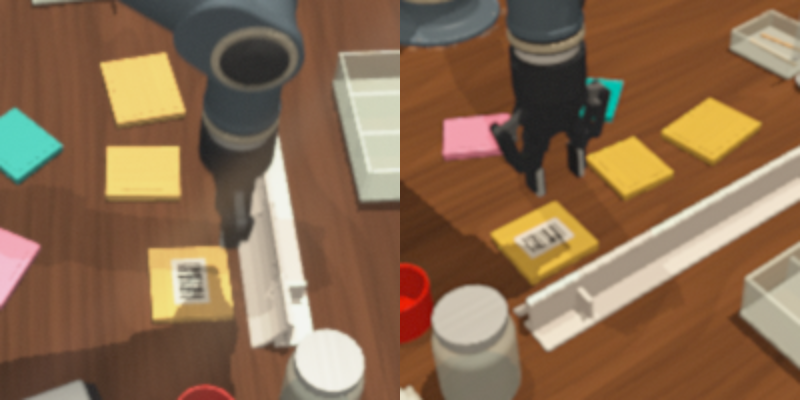

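The medium tin now lies label up at (0.583,-0.160). Next is the narrow tin, which has not been disturbed at (0.539,0.004).

Request:
drive_tool(motion=[[[-0.13,-0.136,0,0,0,0,0.5],[-0.13,-0.136,0,0,0,0,0.5],[-0.13,-0.136,0,0,0,0,0.5],[-0.13,-0.136,0,0,0,0,0.5],[0,0,0.15,0,0,0,0.5],[0,0,0.15,0,0,0,0.5],[0,0,0.09,0,0,0,0.5],[0,0,0,0,0,0,0.5]]])

```text
time: 13.7
tcp_pos: [0.4634, 0.0044, 0.0244]
tcp_rot: [0.0, 1.0, 0.0, -0.002]
force: [-0.5, 0.2, -0.5]
gripper_width: 0.501
finger_force: 0.0
```

Run:
```python
from h import *
print(state()["force"],state()["tcp_pos"])
for n in ("side","scene"):
    for t in tins(snap(n)): print(n,t)
```

```text
[-0.52862698  0.23428776 -0.49038892] [0.46344445 0.00440869 0.02442007]
side (0.5813, -0.1591, 92, 92, 90.0, [290.0, 275.0])
side (0.5374, 0.0038, 76, 86, 87.8, [271.0, 225.0])
side (0.5434, 0.1442, 88, 107, 9.5, [272.0, 184.0])
scene (0.5865, -0.1607, 98, 98, 89.9, [241.0, 280.0])
scene (0.5416, 0.0025, 81, 100, 86.1, [284.0, 243.0])
scene (0.5488, 0.1422, 97, 115, 8.9, [325.0, 225.0])
```

Request:
drive_tool(motion=[[[0.03,0,-0.004,0,0,0,0.5],[0.04,0,0,0,0,0,0.5],[0.04,0,0,0,0,0,0.5],[0.04,0,0,0,0,0,0.5],[0.04,0,0,0,0,0,0.5],[0.04,0,0,0,0,0,0.5],[0.04,0,0,0,0,0,0.5],[0.04,0,0,0,0,0,0.5]]])

```text
time: 14.8
tcp_pos: [0.5575, 0.0042, 0.0269]
tcp_rot: [0.0, 1.0, -0.0, -0.001]
force: [-3.2, -0.4, 1.1]
gripper_width: 0.496
finger_force: 1.1
```

Request:
drive_tool(motion=[[[0.025,0,0,0,0,0,0.5],[0.025,0,0,0,0,0,0.5],[0.02,0,0,0,0,0,0.5],[0.02,0,0,0,0,0,0.5],[0.02,0,0,0,0,0,0.5],[0.02,0,0,0,0,0,0.5],[0.02,0,0,0,0,0,0.5],[0.02,0,0,0,0,0,0.5]]])

```text
time: 15.8
tcp_pos: [0.609, 0.0042, 0.0272]
tcp_rot: [0.0, 1.0, -0.0, 0.0]
force: [-1.4, 1.3, -0.8]
gripper_width: 0.5
finger_force: 0.4
```

Request:
drive_tool(motion=[[[0.01,0,0,0,0,0,0.5],[0.01,0,0,0,0,0,0.5],[0.01,0,0,0,0,0,0.5],[0,0,0,0,0,0,0.5]]])

```text
time: 16.3
tcp_pos: [0.6178, 0.0042, 0.0272]
tcp_rot: [-0.0, 1.0, -0.0, 0.0]
force: [-1.5, -0.9, -0.2]
gripper_width: 0.503
finger_force: 0.1
```

Run:
```python
from h import *
print(state()["force"],state()["tcp_pos"])
p=snap("side"); q=snap("scene")
cv2.imwrite("pics/n1.png",np.hstack([cv2.resize(p["img"][140:340,200:400],(400,400)),cv2.resize(q["img"][160:360,170:370],(400,400))]))
```

```text
[-1.5001912  -0.87438377 -0.23838505] [0.61784781 0.00417463 0.0271828 ]
```

View pics/n1.png

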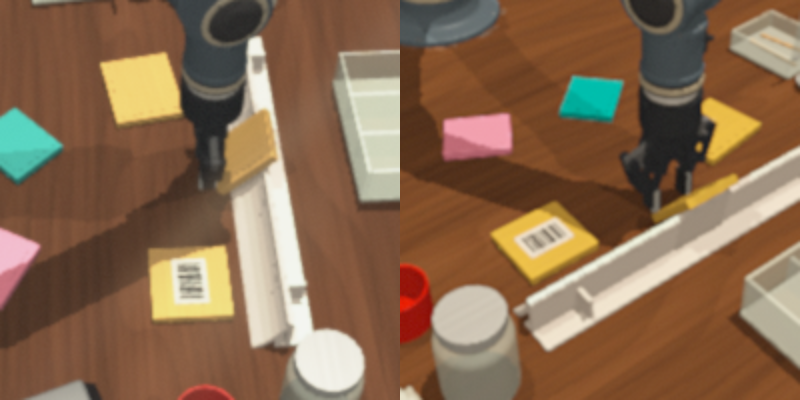

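The narrow tin is riding up and leaning square. I push it home.

Request:
drive_tool(motion=[[[0.01,0,0,0,0,0,0.5],[0.01,0,0,0,0,0,0.5],[0.01,0,0,0,0,0,0.5],[0,0,0,0,0,0,0.5]]])

```text
time: 16.9
tcp_pos: [0.6267, 0.0041, 0.0271]
tcp_rot: [0.0, 1.0, -0.0, 0.0]
force: [-0.6, 0.6, -0.6]
gripper_width: 0.501
finger_force: 0.3
```

Request:
drive_tool(motion=[[[0.01,0,0,0,0,0,0.5],[0,0,0,0,0,0,0.5]]])

```text
time: 17.15
tcp_pos: [0.6273, 0.0041, 0.0268]
tcp_rot: [0.0, 1.0, -0.0, -0.003]
force: [-5.6, 0.8, 3.8]
gripper_width: 0.502
finger_force: 3.0
```

Request:
drive_tool(motion=[[[0.008,0,0,0,0,0,0.5],[0,0,0,0,0,0,0.5]]])

```text
time: 17.4
tcp_pos: [0.6276, 0.0041, 0.0264]
tcp_rot: [0.001, 1.0, -0.0, -0.005]
force: [-10.2, 0.1, 6.7]
gripper_width: 0.499
finger_force: 5.1
```

Request:
drive_tool(motion=[[[-0.1,0,0,0,0,0,0.5],[-0.03,0,-0.2,0,0,0,0.5],[0,0,-0.2,0,0,0,0.5],[0.2,0,-0.05,0,0,0,0.5],[0.2,0,0,0,0,0,0.5],[0.13,0,0,0,0,0,0.5],[0,0,0.12,0,0,0,0.5],[0,0,0.14,0,0,0,0.5]]])

```text
time: 18.4
tcp_pos: [0.7537, 0.0043, 0.0842]
tcp_rot: [-0.0, 1.0, -0.0, 0.002]
force: [-0.5, 0.1, -0.2]
gripper_width: 0.503
finger_force: 0.0
```

Request:
drive_tool(motion=[[[-0.04,0,0,0,0,0,0.5],[-0.04,0,0,0,0,0,0.5],[-0.04,0,0,0,0,0,0.5],[-0.04,0,0,0,0,0,0.5],[-0.03,0,0,0,0,0,0.5],[-0.03,0,0,0,0,0,0.5],[-0.03,0,0,0,0,0,0.5],[-0.03,0,0,0,0,0,0.5]]])

```text
time: 19.4
tcp_pos: [0.6672, 0.0042, 0.084]
tcp_rot: [0.0, 1.0, -0.0, -0.0]
force: [0.4, 0.2, 0.2]
gripper_width: 0.502
finger_force: 0.0
```

Request:
drive_tool(motion=[[[-0.04,0,0,0,0,0,0.5],[-0.04,0,0,0,0,0,0.5],[-0.04,0,0,0,0,0,0.5],[-0.04,0,0,0,0,0,0.5],[0,0,-0.1,0,0,0,0.5],[0,0,-0.1,0,0,0,0.5]]])

```text
time: 20.15
tcp_pos: [0.619, 0.0042, 0.1445]
tcp_rot: [0.0, 1.0, -0.0, -0.0]
force: [1.2, 0.9, 0.1]
gripper_width: 0.5
finger_force: 0.0
```

Run:
```python
from h import *
print(state()["force"],state()["tcp_pos"])
p=snap("side"); q=snap("scene")
for n,i in (("side",p),("scene",q)):
    for t in tins(i): print(n,t)
cv2.imwrite("pics/n2.png",np.hstack([cv2.resize(p["img"][140:340,200:400],(400,400)),cv2.resize(q["img"][160:360,170:370],(400,400))]))
```

```text
[1.24158751 0.89314233 0.09157473] [0.61901303 0.00418296 0.14451413]
side (0.5491, 0.0067, 22, 71, 0.1, [276.0, 224.0])
side (0.5432, 0.1442, 89, 107, 9.4, [270.0, 184.0])
scene (0.5864, -0.1617, 96, 98, 89.6, [241.0, 280.0])
scene (0.6103, 0.0052, 83, 51, 87.3, [301.0, 258.0])
scene (0.5515, 0.0035, 33, 83, 9.4, [287.0, 245.0])
scene (0.5491, 0.1418, 96, 117, 9.3, [325.0, 225.0])
```

View pics/n2.png

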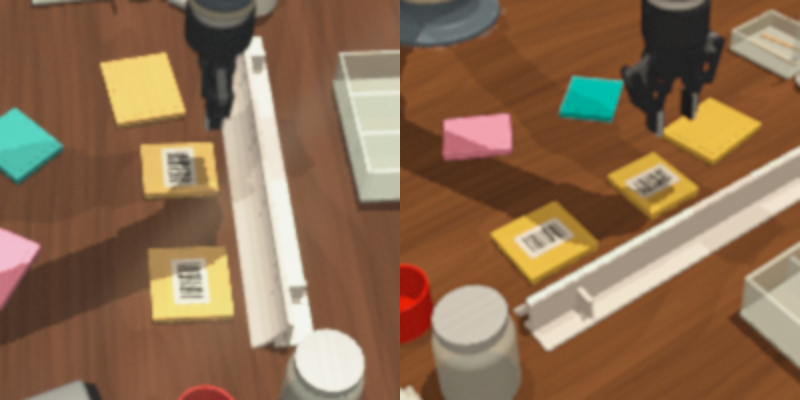

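The narrow tin is label up at about (0.585,0.005). Next the wide tin at (0.546,0.143), yawed about 9°. The two-finger push will square it.

Request:
drive_tool(motion=[[[-0.13,-0.114,0,0,0,0,0.5],[-0.13,-0.114,0,0,0,0,0.5],[-0.13,-0.114,0,0,0,0,0.5],[-0.13,-0.114,0,0,0,0,0.5],[0,0,0.15,0,0,0,0.5],[0,0,0.15,0,0,0,0.5],[0,0,0.09,0,0,0,0.5],[0,0,0,0,0,0,0.5]]])

```text
time: 21.25
tcp_pos: [0.4626, 0.1407, 0.0254]
tcp_rot: [0.0, 1.0, 0.0, -0.002]
force: [-0.8, 0.4, 0.5]
gripper_width: 0.493
finger_force: 0.0
```

Request:
drive_tool(motion=[[[0.03,0,0,0,0,0,0.5],[0.03,0,0,0,0,0,0.5],[0.03,0,0,0,0,0,0.5],[0.03,0,0,0,0,0,0.5],[0.03,0,0,0,0,0,0.5],[0.03,0,0,0,0,0,0.5],[0,0,0,0,0,0,0.5]]])

```text
time: 22.12
tcp_pos: [0.5189, 0.1409, 0.0271]
tcp_rot: [-0.0, 1.0, -0.0, 0.001]
force: [0.8, -0.9, -0.8]
gripper_width: 0.499
finger_force: 0.0
```

Run:
```python
from h import *
print(state()["force"],state()["tcp_pos"])
for n in ("side","scene"):
    for t in tins(snap(n)): print(n,t)
```

```text
[ 0.83729059 -0.86293659 -0.81620676] [0.51889706 0.14090573 0.02713635]
side (0.5813, -0.1591, 92, 92, 90.0, [290.0, 275.0])
side (0.5472, 0.007, 76, 23, 89.6, [275.0, 224.0])
side (0.6161, 0.0066, 77, 23, 89.0, [302.0, 223.0])
side (0.5774, 0.136, 82, 105, 0.1, [285.0, 185.0])
scene (0.5865, -0.1607, 98, 98, 89.9, [241.0, 280.0])
scene (0.5865, 0.0055, 83, 98, 89.3, [295.0, 252.0])
scene (0.5789, 0.1356, 99, 115, 0.1, [331.0, 231.0])
```

It has squared up (yaw 0°, y=0.136). I continue up the rail.

Request:
drive_tool(motion=[[[0.03,0,0.003,0,0,0,0.5],[0.03,0,0,0,0,0,0.5],[0.03,0,0,0,0,0,0.5],[0.03,0,0,0,0,0,0.5],[0.03,0,0,0,0,0,0.5],[0.03,0,0,0,0,0,0.5],[0.02,0,0,0,0,0,0.5],[0.02,0,0,0,0,0,0.5]]])

```text
time: 23.22
tcp_pos: [0.584, 0.1409, 0.026]
tcp_rot: [0.0, 1.0, -0.0, -0.0]
force: [-2.1, 0.6, -1.5]
gripper_width: 0.499
finger_force: 0.6
```

Request:
drive_tool(motion=[[[0.02,0,0,0,0,0,0.5],[0.02,0,0,0,0,0,0.5],[0.02,0,0,0,0,0,0.5],[0.02,0,0,0,0,0,0.5],[0.02,0,0,0,0,0,0.5],[0.015,0,0,0,0,0,0.5],[0.01,0,0,0,0,0,0.5],[0,0,0,0,0,0,0.5]]])

```text
time: 24.22
tcp_pos: [0.6218, 0.141, 0.0262]
tcp_rot: [-0.0, 1.0, -0.0, 0.0]
force: [-1.1, 0.1, 0.7]
gripper_width: 0.502
finger_force: 0.0
```

Request:
drive_tool(motion=[[[0.01,0,0,0,0,0,0.5],[0.007,0,0,0,0,0,0.5],[0,0,0,0,0,0,0.5]]])

```text
time: 24.6
tcp_pos: [0.6267, 0.141, 0.0262]
tcp_rot: [-0.0, 1.0, -0.0, 0.0]
force: [-0.4, -0.7, 0.6]
gripper_width: 0.501
finger_force: 0.1
```

Request:
drive_tool(motion=[[[0.01,0,0,0,0,0,0.5],[0,0,0,0,0,0,0.5]]])

```text
time: 24.85
tcp_pos: [0.6275, 0.141, 0.0259]
tcp_rot: [0.001, 1.0, 0.0, -0.002]
force: [-4.9, 0.3, 2.4]
gripper_width: 0.498
finger_force: 2.7
```

Request:
drive_tool(motion=[[[0.01,0,0,0,0,0,0.5],[0,0,0,0,0,0,0.5]]])

```text
time: 25.1
tcp_pos: [0.6278, 0.141, 0.0254]
tcp_rot: [0.001, 1.0, 0.0, -0.005]
force: [-10.3, -0.1, 6.7]
gripper_width: 0.499
finger_force: 5.3
```

Request:
drive_tool(motion=[[[-0.1,0,0,0,0,0,0.5],[-0.03,0,-0.2,0,0,0,0.5],[0,0,-0.2,0,0,0,0.5],[0.2,0,-0.05,0,0,0,0.5],[0.2,0,0,0,0,0,0.5],[0.13,0,0,0,0,0,0.5],[0,0.017,0.12,0,0,0,0.5],[0,0,0.14,0,0,0,0.5]]])

```text
time: 26.1
tcp_pos: [0.7542, 0.1351, 0.0831]
tcp_rot: [-0.0, 1.0, -0.001, 0.002]
force: [0.1, 0.2, -0.3]
gripper_width: 0.502
finger_force: 0.0
```

Run:
```python
from h import *
print(state()["force"],state()["tcp_pos"])
p=snap("side"); q=snap("scene")
cv2.imwrite("pics/w2.png",np.hstack([cv2.resize(p["img"][140:340,200:400],(400,400)),cv2.resize(q["img"][160:360,170:370],(400,400))]))
```

```text
[ 0.08276078  0.16865513 -0.30288807] [0.75416135 0.13513121 0.08312451]
```

View pics/w2.png

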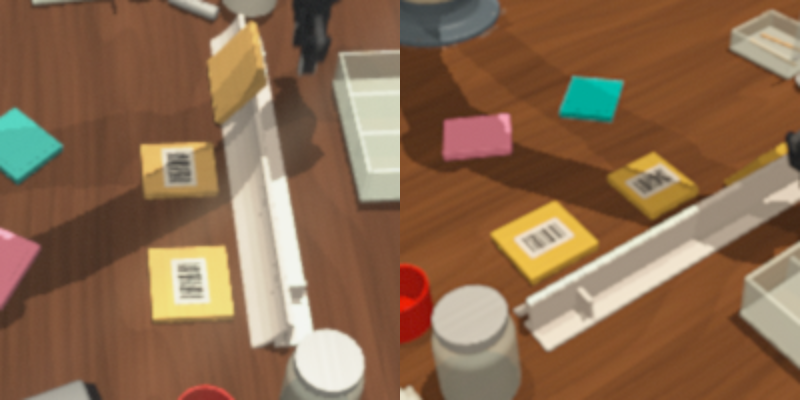

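The wide tin is leaning and the fingers are behind it, so I tip it.

Request:
drive_tool(motion=[[[-0.04,0,0,0,0,0,0.5],[-0.04,0,0,0,0,0,0.5],[-0.04,0,0,0,0,0,0.5],[-0.04,0,0,0,0,0,0.5],[-0.03,0,0,0,0,0,0.5],[-0.03,0,0,0,0,0,0.5],[-0.03,0,0,0,0,0,0.5],[-0.03,0,0,0,0,0,0.5]]])

```text
time: 27.2
tcp_pos: [0.6679, 0.1358, 0.083]
tcp_rot: [0.0, 1.0, -0.0, -0.0]
force: [-0.1, -0.0, -0.2]
gripper_width: 0.501
finger_force: 0.0
```

Request:
drive_tool(motion=[[[-0.04,0,0,0,0,0,0.5],[-0.04,0,0,0,0,0,0.5],[-0.04,0,0,0,0,0,0.5],[-0.04,0,0,0,0,0,0.5],[0,0,-0.2,0,0,0,0.3],[0,0,-0.2,0,0,0,0.2]]])

```text
time: 27.95
tcp_pos: [0.6195, 0.1358, 0.204]
tcp_rot: [0.0, 1.0, 0.0, -0.001]
force: [2.0, 1.2, -0.4]
gripper_width: 0.8
finger_force: 0.0
```

```bash
cat >> h.py <<'E'
def scan(p):  # scanner head pixels: grey; returns mask stats
    pass
E
python3 - <<'E'
from h import *
print(state()["force"],state()["tcp_pos"])
p=snap("side"); q=snap("scene")
for n,i in (("side",p),("scene",q)):
    for t in tins(i): print(n,t)
    for l,z in (("scanner",.115),("pad",.006),("window",.1),("wide_label",.012)): print(find(i,l,z,1))
cv2.imwrite("pics/s1.png",np.hstack([cv2.resize(p["img"][310:420,175:285],(400,400)),cv2.resize(q["img"][220:320,80:180],(400,400))]))
E
```

```text
[ 1.96630714  1.17248839 -0.36083179] [0.61948434 0.13576242 0.2039885 ]
side (0.5817, -0.159, 92, 92, 0.2, [291.0, 275.0])
side (0.5841, 0.1385, 107, 88, 89.5, [285.0, 182.0])
[('scanner', 0.57, [229.0, 354.0], [0.435, -0.38, 0.115])]
[]
[('window', 0.83, [230.0, 351.0], [0.436, -0.366, 0.1])]
[('wide_label', 0.66, [288.0, 188.0], [0.588, 0.123, 0.012])]
scene (0.5863, -0.1615, 98, 99, 0.2, [241.0, 280.0])
scene (0.608, 0.0051, 82, 56, 87.3, [301.0, 258.0])
scene (0.5899, 0.1356, 117, 97, 89.8, [333.0, 232.0])
[('scanner', 0.65, [134.0, 261.0], [0.487, -0.365, 0.115])]
[('pad', 0.63, [134.0, 289.0], [0.453, -0.376, 0.006])]
[('window', 0.9, [132.0, 264.0], [0.478, -0.367, 0.1])]
[('wide_label', 0.77, [332.0, 231.0], [0.583, 0.137, 0.012])]
```

View pics/s1.png

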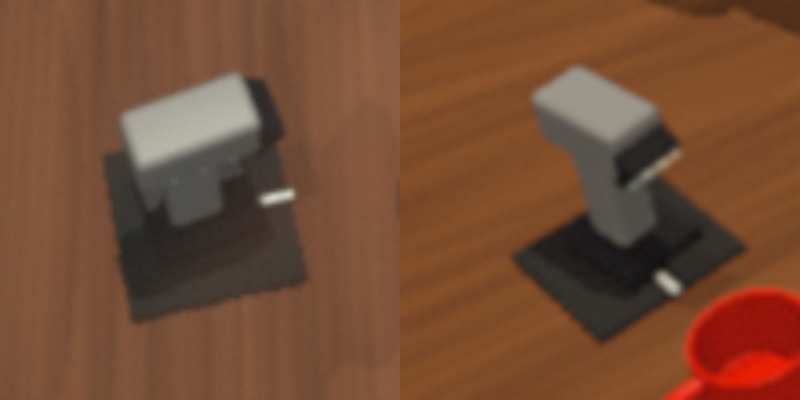

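The wide tin is flipped too (label found at (0.585,0.137)). The crops show the scanner on its pad, its window facing roughly +x with a slight yaw. I work out its pose from the corners of the head's top face.

Run:
```python
from h import *
p=snap("side"); q=snap("scene")
def f(im,c,o,s,z):
    W=np.array([ray(im,(o[0]+u/s,o[1]+v/s),z)[:2] for u,v in c]); return W
for nm,im,c,o,s,z in (("side",p,[(120,115),(240,75),(260,125),(142,168)],(175,310),400/110,.119),("scene",q,[(133,97),(258-80,67),(258,107),(212,142)],(80,220),4,.119)):
    W=f(im,c,o,s,z); print(nm,W.round(3).tolist(),W.mean(0).round(4))
W=f(p,[(120,115),(240,75),(260,125),(142,168)],(175,310),400/110,.119); d=W[1]+W[2]-W[0]-W[3]; print("yaw side",np.degrees(np.arctan2(d[1],d[0])))
W=f(q,[(133,97),(178,67),(258,107),(212,142)],(80,220),4,.119); d=W[2]+W[3]-W[0]-W[1]; print("yaw scene",np.degrees(np.arctan2(d[1],d[0])))
W=f(p,[(105,155),(305,275),(133,320)],(175,310),400/110,.006); print("pad side",W.round(3).tolist(),(W[0]+W[1])/2)
W=f(q,[(114,257),(204,340),(345,247)],(80,220),4,.006); print("pad scene",W.round(3).tolist(),(W[0]+W[2])/2)
```

```text
side [[0.394, -0.354], [0.458, -0.335], [0.468, -0.364], [0.406, -0.384]] [ 0.4315 -0.3592]
scene [[0.411, -0.381], [0.4, -0.352], [0.462, -0.329], [0.475, -0.36]] [ 0.4368 -0.3556]
yaw side 17.780028816972344
yaw scene 18.852627036951866
pad side [[0.376, -0.324], [0.489, -0.4], [0.393, -0.42]] [ 0.43237848 -0.36200569]
pad scene [[0.4, -0.417], [0.495, -0.398], [0.477, -0.304]] [ 0.43804361 -0.36055383]
```

Request:
drive_tool(motion=[[[-0.069,0.183,-0.04,0,0,0,0.2],[-0.069,0.183,-0.04,0,0,0,0.2],[-0.069,0.183,-0.04,0,0,0,0.2],[-0.069,0.183,-0.04,0,0,0,0.2],[-0.069,0.183,0,0,0,0,0.2],[-0.069,0.183,0,0,0,0,0.2],[-0.069,0.183,0,0,0,0,0.2],[-0.069,0.183,0,0,0,0,0.2]]])

```text
time: 29.55
tcp_pos: [0.4539, -0.3049, 0.2512]
tcp_rot: [0.0, 1.0, -0.0, 0.0]
force: [0.8, -0.4, -0.1]
gripper_width: 0.805
finger_force: 0.0
```

Request:
drive_tool(motion=[[[-0.066,0.18,0,0,0,0,0.2],[0,0,0,0,0,-0.1,0.2],[0,0,0,0,0,-0.1,0.2],[0,0,0,0,0,0,0.2],[0,0,0,0,0,0,0.2]]])

```text
time: 30.18
tcp_pos: [0.435, -0.3572, 0.251]
tcp_rot: [-0.0, 0.988, 0.155, -0.0]
force: [0.8, 0.5, -0.1]
gripper_width: 0.799
finger_force: 0.0
```

Run:
```python
from h import *
print(T().round(4))
p=snap("wrist"); np.save("wp.npy",{k:p[k] for k in ("R","t","fx","fy","cx","cy")},allow_pickle=True)
print("cam",(-p["R"].T@p["t"]).round(3))
for l,z in (("scanner",.119),("pad",.006),("window",.1)): print(find(p,l,z,2))
h=[(.434+np.cos(.314)*a-np.sin(.314)*b,-.357+np.sin(.314)*a+np.cos(.314)*b,.119) for a,b in ((.035,.018),(.035,-.018),(-.035,-.018),(-.035,.018))]
im=p["img"].copy(); cv2.polylines(im,[np.array([proj(p,x) for x in h]).astype(int)],True,(0,255,0),1)
cv2.imwrite("pics/s2.png",im)
```

```text
[[ 9.517e-01  3.070e-01 -2.000e-04  4.350e-01]
 [ 3.070e-01 -9.517e-01  1.000e-04 -3.572e-01]
 [-1.000e-04 -2.000e-04 -1.000e+00  2.510e-01]
 [ 0.000e+00  0.000e+00  0.000e+00  1.000e+00]]
cam [ 0.498 -0.337  0.369]
[('scanner', 0.61, [279.0, 197.0], [0.445, -0.353, 0.119])]
[('pad', 0.84, [305.0, 178.0], [0.45, -0.381, 0.006])]
[('window', 0.55, [279.0, 197.0], [0.441, -0.354, 0.1])]
```

View pics/s2.png

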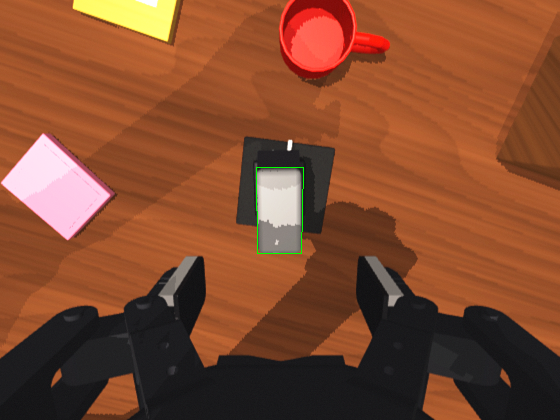

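The green outline drawn at (0.434,-0.357), yaw 18°, lies right on the head (257–303, 167–253 px). I descend and grip it.

Request:
drive_tool(motion=[[[0,0,0.12,0,0,0,0.2],[0,0,0.12,0,0,0,0.2],[0,0,0.12,0,0,0,0.2],[0,0,0.12,0,0,0,0.2],[0,0,0,0,0,0,0.2],[0,0,0,0,0,0,0.2]]], grip_force=50)

```text
time: 31.12
tcp_pos: [0.4359, -0.3578, 0.1085]
tcp_rot: [0.001, 0.988, 0.156, 0.001]
force: [0.5, 0.5, -0.7]
gripper_width: 0.796
finger_force: 0.0
```

Request:
drive_tool(motion=[[[0,0,0,0,0,0,0.7],[0,0,0,0,0,0,0.8],[0,0,0,0,0,0,1],[0,0,0,0,0,0,1],[0,0,0,0,0,0,1],[0,0,0,0,0,0,1]]])

```text
time: 31.88
tcp_pos: [0.4356, -0.3574, 0.1087]
tcp_rot: [0.001, 0.988, 0.156, 0.001]
force: [-1.9, 3.3, 6.4]
gripper_width: 0.412
finger_force: 49.6
```

Run:
```python
from h import *
s=state(); print(s["tcp_pos"],s["gripper_width"],s["finger_force"],s["force"],np.round(s["joint_pos"],2))
wp=np.load("wp.npy",allow_pickle=True).item()
W=np.array([ray(wp,c,.006)[:2] for c in [(246,137),(334,150),(322,233),(237,222)]]); print(W.round(3).tolist(),W.mean(0))
d=W[0]+W[1]-W[2]-W[3]; print("pad yaw",np.degrees(np.arctan2(d[1],d[0])))
```

```text
[ 0.43559804 -0.35737277  0.10867824] 0.41182714496201567 49.57634925842285 [-1.92594728  3.27373924  6.43469655] [ 0.75  0.47 -0.18  1.93  0.12  0.75 -0.75]
[[0.473, -0.306], [0.489, -0.401], [0.396, -0.421], [0.378, -0.323]] [ 0.43410537 -0.36252492]
pad yaw 11.094072915873058
```

Gripped (35 mm opening). The pad centre is (0.434,-0.362). I lift, yaw to 40° and go to the narrow label.

Request:
drive_tool(motion=[[[0,0,-0.05,0,0,0,1],[0,0,-0.12,0,0,0,1],[0,0,-0.15,0,0,0,1],[0,0,-0.15,0,0,0,1],[0,0,0,0,0,-0.08,1],[0,0,0,0,0,-0.082,1],[0,0,0,0,0,-0.082,1],[0,0,0,0,0,0,1]]])

```text
time: 32.88
tcp_pos: [0.4347, -0.3573, 0.2487]
tcp_rot: [0.0, 0.94, 0.341, 0.0]
force: [-0.5, 0.1, -2.4]
gripper_width: 0.417
finger_force: 50.3
```

Request:
drive_tool(motion=[[[0.11,-0.121,0,0,0,0,1],[0.11,-0.121,0,0,0,0,1],[0.11,-0.121,0,0,0,0,1],[0.11,-0.121,0,0,0,0,1],[0.11,-0.121,0,0,0,0,1],[0,0,0,0,0,0,1],[0,0,0,0,0,0,1]]])

```text
time: 33.75
tcp_pos: [0.4449, -0.1129, 0.2485]
tcp_rot: [0.001, 0.94, 0.341, -0.0]
force: [-0.1, -1.0, -2.3]
gripper_width: 0.414
finger_force: 51.1
```

```bash
cat >> h.py <<'E'
def label_c(p,X,r=.06):  # white label blob near X in picture p -> centre at z=.012
    hsv=cv2.cvtColor(p["img"],cv2.COLOR_BGR2HSV); m=cv2.inRange(hsv,(18,90,90),(34,255,255))
    best=None
    for c in cv2.findContours(cv2.morphologyEx(m,cv2.MORPH_CLOSE,np.ones((25,25),np.uint8)),cv2.RETR_EXTERNAL,cv2.CHAIN_APPROX_NONE)[0]:
        if cv2.contourArea(c)<150: continue
        W=np.array([ray(p,q,.012)[:2] for q in c[:,0].astype(float)]); (a,b),s,an=cv2.minAreaRect((W*1000).astype(np.float32))
        print("  blob",round(a/1000,4),round(b/1000,4),np.round(s),round(an,1))
def beam(dx=-.001,dz=.0045,L=None):
    M=T(); w=M@[.042+dx,0,.016+dz,1]; d=M[:3,:3]@[.7071,0,.7071]; s=(.012-w[2])/d[2]; return w[:3].round(4),(w[:3]+d*s).round(4),round(s,3)
E
python3 - <<'E'
from h import *
print(T().round(3)); print("beam",beam(), state()["gripper_width"])
for n in ("wrist","side","scene"):
    p=snap(n); print(n); label_c(p,None)
    for l in ("narrow_label","medium_label","wide_label"): print(find(p,l,.012,2))
    if n=="wrist": a=p["img"]
    if n=="side": b=p["img"]
cv2.imwrite("pics/s3.png",np.hstack([cv2.resize(a,(400,300)),cv2.resize(b,(400,300))]))
E
```

```text
[[ 0.768  0.641  0.     0.445]
 [ 0.641 -0.768 -0.001 -0.113]
 [-0.     0.001 -1.     0.248]
 [ 0.     0.     0.     1.   ]]
beam (array([ 0.4763, -0.0866,  0.228 ]), array([0.6421, 0.0516, 0.012 ]), np.float64(0.305)) 0.4140043590424541
wrist
  blob 0.5838 -0.1592 [94. 92.] 90.0
  blob 0.5564 -0.0094 [ 55. 105.] 39.9
[('narrow_label', 0.86, [114.0, 129.0], [0.38, 0.059, 0.012]), ('narrow_label', 0.84, [272.0, 17.0], [0.567, -0.001, 0.012])]
[('medium_label', 0.77, [401.0, 112.0], [0.584, -0.159, 0.012])]
[]
side
  blob 0.5818 -0.1621 [98. 93.] 89.8
  blob 0.5834 0.0772 [232.  94.] 89.0
  blob 0.3917 0.954 [358. 160.] 34.7
[('narrow_label', 0.96, [200.0, 213.0], [0.359, 0.052, 0.012]), ('narrow_label', 0.9, [287.0, 224.0], [0.578, 0.006, 0.012])]
[('medium_label', 0.61, [293.0, 279.0], [0.578, -0.156, 0.012])]
[('wide_label', 0.73, [284.0, 187.0], [0.58, 0.13, 0.012]), ('wide_label', 0.42, [324.0, 235.0], [0.666, -0.033, 0.012])]
scene
  blob 0.5884 -0.0079 [407. 103.] 89.5
  blob -0.3812 -0.0824 [ 85. 254.] 89.6
  blob 0.1736 1.0122 [308.  96.] 31.5
  blob -1.4608 0.2747 [355. 675.] 71.9
  blob -1.2503 1.1407 [248. 437.] 49.6
[('narrow_label', 0.82, [209.0, 228.0], [0.362, -0.122, 0.012]), ('narrow_label', 0.76, [266.0, 209.0], [0.386, 0.054, 0.012])]
[('medium_label', 0.59, [238.0, 278.0], [0.577, -0.165, 0.012])]
[('wide_label', 0.58, [334.0, 233.0], [0.593, 0.134, 0.012]), ('wide_label', 0.45, [223.0, 180.0], [0.166, 0.042, 0.012])]
```

View pics/s3.png

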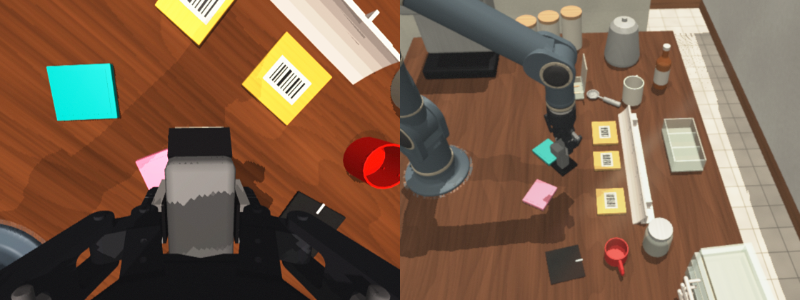

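The wrist view (left) shows the narrow label near the top, the medium label at the right and the scanner held straight. I lower to reading height on the narrow label.

Request:
drive_tool(motion=[[[0,-0.007,0.1,0,0,0,1],[0,0,0.1,0,0,0,1],[0,0,0.05,0,0,0,1],[0,0,0,0,0,0,1],[0,0,0,0,0,0,1]]])

```text
time: 34.98
tcp_pos: [0.4445, -0.1107, 0.1741]
tcp_rot: [0.001, 0.94, 0.342, 0.001]
force: [-0.0, -0.5, -1.7]
gripper_width: 0.415
finger_force: 50.9
```

Run:
```python
from h import *
print("beam",beam(), T()[:3,3].round(4), state()["gripper_width"])
for n in ("wrist","side"):
    p=snap(n); print(n); label_c(p,None); print(find(p,"narrow_label",.012,3))
```

```text
beam (array([ 0.476 , -0.0844,  0.1537]), array([0.585 , 0.0067, 0.012 ]), np.float64(0.201)) [ 0.4445 -0.1107  0.1741] 0.4148159956834455
wrist
  blob 0.5839 -0.1587 [95. 92.] 89.9
  blob 0.5479 -0.0167 [33. 67.] 40.0
[('narrow_label', 0.94, [276.0, 12.0], [0.556, -0.013, 0.012]), ('narrow_label', 0.83, [77.0, 129.0], [0.384, 0.058, 0.012]), ('narrow_label', 0.81, [197.0, 255.0], [0.358, -0.085, 0.012])]
side
  blob 0.5817 -0.1621 [98. 93.] 90.0
  blob 0.5834 0.0772 [232.  94.] 89.0
  blob 0.3857 0.9505 [372. 159.] 34.7
[('narrow_label', 0.97, [288.0, 226.0], [0.579, -0.001, 0.012]), ('narrow_label', 0.81, [195.0, 271.0], [0.353, -0.124, 0.012]), ('narrow_label', 0.71, [358.0, 329.0], [0.708, -0.29, 0.012])]
```

The beam lands at (0.585,0.007), within 2 mm of the label's middle, from 0.20 m. I hold 4 s.

Request:
drive_tool(motion=[[[0,0,0,0,0,0,1],[0,0,0,0,0,0,1],[0,0,0,0,0,0,1],[0,0,0,0,0,0,1],[0,0,0,0,0,0,1],[0,0,0,0,0,0,1],[0,0,0,0,0,0,1],[0,0,0,0,0,0,1]]])

```text
time: 36.17
tcp_pos: [0.4436, -0.1106, 0.1732]
tcp_rot: [0.0, 0.94, 0.342, 0.0]
force: [-0.5, -0.7, -1.4]
gripper_width: 0.419
finger_force: 50.9
```

Request:
drive_tool(motion=[[[0,0,0,0,0,0,1],[0,0,0,0,0,0,1],[0,0,0,0,0,0,1],[0,0,0,0,0,0,1],[0,0,0,0,0,0,1],[0,0,0,0,0,0,1],[0,0,0,0,0,0,1],[0,0,0,0,0,0,1]]])

```text
time: 37.17
tcp_pos: [0.4436, -0.1106, 0.1732]
tcp_rot: [0.0, 0.94, 0.342, 0.0]
force: [0.6, 0.3, -2.1]
gripper_width: 0.414
finger_force: 50.9
```

Request:
drive_tool(motion=[[[0,0,0,0,0,0,1],[0,0,0,0,0,0,1],[0,0,0,0,0,0,1],[0,0,0,0,0,0,1],[0,0,0,0,0,0,1],[0,0,0,0,0,0,1],[0,0,0,0,0,0,1],[0,0,0,0,0,0,1]]])

```text
time: 38.17
tcp_pos: [0.4436, -0.1106, 0.1732]
tcp_rot: [0.0, 0.94, 0.342, 0.0]
force: [-0.1, -0.3, -1.7]
gripper_width: 0.414
finger_force: 50.9
```

Request:
drive_tool(motion=[[[0,0,0,0,0,0,1],[0,0,0,0,0,0,1],[0,0,0,0,0,0,1],[0,0,0,0,0,0,1],[0,0,0,0,0,0,1],[0,0,0,0,0,0,1],[0,0,0,0,0,0,1],[0,0,0,0,0,0,1]]])

```text
time: 39.17
tcp_pos: [0.4436, -0.1106, 0.1732]
tcp_rot: [0.0, 0.94, 0.342, 0.0]
force: [-1.5, 0.0, -1.6]
gripper_width: 0.41
finger_force: 50.9
```

Request:
drive_tool(motion=[[[0,0,-0.125,0,0,0,1],[0,0,-0.125,0,0,0,1],[-0.089,0.106,0,0,0,0,1],[-0.089,0.106,0,0,0,0,1],[-0.089,0.106,0,0,0,0,1],[-0.089,0.106,0,0,0,0,1],[0,0,0.125,0,0,0,1],[0,0,0.125,0,0,0,1]]])

```text
time: 40.17
tcp_pos: [0.4434, -0.2775, 0.1725]
tcp_rot: [0.0, 0.94, 0.341, 0.0]
force: [-0.9, 0.9, -2.8]
gripper_width: 0.418
finger_force: 51.1
```

Request:
drive_tool(motion=[[[0,0,0,0,0,0,1],[0,0,0,0,0,0,1],[0,0,0,0,0,0,1]]])

```text
time: 40.55
tcp_pos: [0.4446, -0.2771, 0.175]
tcp_rot: [0.001, 0.94, 0.342, 0.001]
force: [0.7, -0.1, -2.4]
gripper_width: 0.416
finger_force: 51.3
```

Run:
```python
from h import *
print("beam",beam(), T()[:3,3].round(4), state()["gripper_width"])
for n in ("wrist","side"):
    p=snap(n); print(n); label_c(p,None); print(find(p,"medium_label",.012,3))
    if n=="side":
        for t in tins(p): print(t)
```

```text
beam (array([ 0.476 , -0.2508,  0.1546]), array([ 0.5859, -0.1594,  0.012 ]), np.float64(0.202)) [ 0.4446 -0.2771  0.175 ] 0.4164323067946405
wrist
  blob 0.549 -0.1885 [39. 79.] 40.1
[('medium_label', 0.88, [282.0, 18.0], [0.556, -0.186, 0.012])]
side
  blob 0.5818 -0.1619 [98. 93.] 90.0
  blob 0.5833 0.0772 [232.  94.] 89.1
  blob 0.3666 0.9742 [363. 165.] 18.0
[('medium_label', 0.84, [291.0, 281.0], [0.574, -0.16, 0.012])]
(0.5814, -0.1592, 92, 92, 89.7, [291.0, 277.0])
(0.548, 0.0068, 76, 22, 86.7, [275.0, 224.0])
(0.6161, 0.0066, 77, 23, 89.0, [302.0, 223.0])
(0.5844, 0.1384, 88, 108, 0.1, [286.0, 185.0])
```

The beam is centred on the medium label. I hold 4 s, then go to the wide one.

Request:
drive_tool(motion=[[[0,0,0,0,0,0,1],[0,0,0,0,0,0,1],[0,0,0,0,0,0,1],[0,0,0,0,0,0,1],[0,0,0,0,0,0,1],[0,0,0,0,0,0,1],[0,0,0,0,0,0,1],[0,0,0,0,0,0,1]]])

```text
time: 41.75
tcp_pos: [0.4434, -0.2767, 0.1732]
tcp_rot: [0.0, 0.94, 0.342, 0.0]
force: [-0.3, -0.3, -1.8]
gripper_width: 0.416
finger_force: 51.3
```

Request:
drive_tool(motion=[[[0,0,0,0,0,0,1],[0,0,0,0,0,0,1],[0,0,0,0,0,0,1],[0,0,0,0,0,0,1],[0,0,0,0,0,0,1],[0,0,0,0,0,0,1],[0,0,0,0,0,0,1],[0,0,0,0,0,0,1]]])

```text
time: 42.75
tcp_pos: [0.4434, -0.2767, 0.1732]
tcp_rot: [0.0, 0.94, 0.342, 0.0]
force: [-0.0, 0.6, -2.3]
gripper_width: 0.418
finger_force: 51.3
```

Request:
drive_tool(motion=[[[0,0,0,0,0,0,1],[0,0,0,0,0,0,1],[0,0,0,0,0,0,1],[0,0,0,0,0,0,1],[0,0,0,0,0,0,1],[0,0,0,0,0,0,1],[0,0,0,0,0,0,1],[0,0,0,0,0,0,1]]])

```text
time: 43.75
tcp_pos: [0.4434, -0.2767, 0.1732]
tcp_rot: [0.0, 0.94, 0.342, 0.0]
force: [0.2, 0.2, -1.6]
gripper_width: 0.416
finger_force: 51.3
```

Request:
drive_tool(motion=[[[0,0,0,0,0,0,1],[0,0,0,0,0,0,1],[0,0,0,0,0,0,1],[0,0,0,0,0,0,1],[0,0,0,0,0,0,1],[0,0,0,0,0,0,1],[0,0,0,0,0,0,1],[0,0,0,0,0,0,1]]])

```text
time: 44.75
tcp_pos: [0.4434, -0.2767, 0.1732]
tcp_rot: [0.0, 0.94, 0.342, 0.0]
force: [1.0, 0.8, -2.6]
gripper_width: 0.414
finger_force: 51.3
```

Request:
drive_tool(motion=[[[0,0,-0.15,0,0,0,1],[0,0,-0.1,0,0,0,1],[0.127,-0.151,0,0,0,0,1],[0.127,-0.151,0,0,0,0,1],[0.127,-0.151,0,0,0,0,1],[0.127,-0.151,0,0,0,0,1],[0.127,-0.151,0,0,0,0,1],[0,0,0.15,0,0,0,1]]])

```text
time: 45.75
tcp_pos: [0.4469, 0.0248, 0.2061]
tcp_rot: [0.001, 0.938, 0.346, 0.005]
force: [0.1, -1.0, -3.3]
gripper_width: 0.415
finger_force: 51.7
```

Request:
drive_tool(motion=[[[0,0,0.1,0,0,0,1],[0,0,0,0,0,0,1],[0,0,0,0,0,0,1],[0,0,0,0,0,0,1]]])

```text
time: 46.25
tcp_pos: [0.4451, 0.0192, 0.1746]
tcp_rot: [0.001, 0.94, 0.341, 0.001]
force: [-0.0, 0.1, -1.6]
gripper_width: 0.421
finger_force: 51.6
```

Run:
```python
from h import *
print("beam",beam(), T()[:3,3].round(4), state()["gripper_width"])
for n in ("side","scene"):
    p=snap(n); print(n); print(find(p,"wide_label",.012,2))
    for t in tins(p): print(t)
```

```text
beam (array([0.4766, 0.0455, 0.1542]), array([0.5864, 0.137 , 0.012 ]), np.float64(0.202)) [0.4451 0.0192 0.1746] 0.4206013079866649
side
[('wide_label', 0.82, [288.0, 187.0], [0.588, 0.128, 0.012])]
(0.5813, -0.1592, 92, 92, 90.0, [290.0, 275.0])
(0.5484, 0.0054, 73, 21, 89.2, [276.0, 224.0])
(0.6155, 0.0066, 77, 22, 89.0, [302.0, 223.0])
(0.5844, 0.138, 88, 109, 0.1, [286.0, 185.0])
scene
[('wide_label', 0.82, [337.0, 233.0], [0.598, 0.141, 0.012]), ('wide_label', 0.36, [306.0, 281.0], [0.683, -0.043, 0.012])]
(0.5865, -0.1615, 100, 98, 89.9, [241.0, 280.0])
(0.5875, 0.0052, 97, 82, 0.1, [295.0, 252.0])
(0.5899, 0.1357, 117, 97, 89.8, [333.0, 233.0])
```

The beam is centred on the wide label. I hold 4 s, then carry the scanner back above its pad.

Request:
drive_tool(motion=[[[0,0,0,0,0,0,1],[0,0,0,0,0,0,1],[0,0,0,0,0,0,1],[0,0,0,0,0,0,1],[0,0,0,0,0,0,1],[0,0,0,0,0,0,1],[0,0,0,0,0,0,1],[0,0,0,0,0,0,1]]])

```text
time: 47.45
tcp_pos: [0.444, 0.0193, 0.1732]
tcp_rot: [0.0, 0.94, 0.342, 0.0]
force: [-0.5, -0.8, -1.4]
gripper_width: 0.415
finger_force: 51.6
```

Request:
drive_tool(motion=[[[0,0,0,0,0,0,1],[0,0,0,0,0,0,1],[0,0,0,0,0,0,1],[0,0,0,0,0,0,1],[0,0,0,0,0,0,1],[0,0,0,0,0,0,1],[0,0,0,0,0,0,1],[0,0,0,0,0,0,1]]])

```text
time: 48.45
tcp_pos: [0.444, 0.0192, 0.1732]
tcp_rot: [0.0, 0.94, 0.342, 0.0]
force: [0.0, -0.1, -1.7]
gripper_width: 0.418
finger_force: 51.6
```

Request:
drive_tool(motion=[[[0,0,0,0,0,0,1],[0,0,0,0,0,0,1],[0,0,0,0,0,0,1],[0,0,0,0,0,0,1],[0,0,0,0,0,0,1],[0,0,0,0,0,0,1],[0,0,0,0,0,0,1],[0,0,0,0,0,0,1]]])

```text
time: 49.45
tcp_pos: [0.444, 0.0193, 0.1732]
tcp_rot: [0.0, 0.94, 0.342, 0.0]
force: [0.1, 0.1, -1.5]
gripper_width: 0.418
finger_force: 51.6
```

Request:
drive_tool(motion=[[[0,0,0,0,0,0,1],[0,0,0,0,0,0,1],[0,0,0,0,0,0,1],[0,0,0,0,0,0,1],[0,0,0,0,0,0,1],[0,0,0,0,0,0,1],[0,0,0,0,0,0,1],[0,0,0,0,0,0,1]]])

```text
time: 50.45
tcp_pos: [0.444, 0.0193, 0.1732]
tcp_rot: [0.0, 0.94, 0.342, 0.0]
force: [0.3, 0.7, -2.4]
gripper_width: 0.416
finger_force: 51.6
```

Request:
drive_tool(motion=[[[0,0,-0.16,0,0,0,1],[0,0,-0.12,0,0,0,1],[-0.12,0.137,0,0,0,0,1],[-0.12,0.137,0,0,0,0,1],[-0.12,0.137,0,0,0,0,1],[-0.12,0.137,0,0,0,0,1],[-0.12,0.137,0,0,0,0,1],[-0.12,0.137,0,0,0,0,1]]])

```text
time: 51.45
tcp_pos: [0.4365, -0.3101, 0.2572]
tcp_rot: [0.0, 0.94, 0.342, 0.0]
force: [1.2, -0.4, -2.2]
gripper_width: 0.414
finger_force: 51.7
```

Request:
drive_tool(motion=[[[-0.12,0.137,0,0,0,0,1],[0,0,0,0,0,0.087,1],[0,0,0,0,0,0.087,1],[0,0,0,0,0,0.087,1],[0,0,0,0,0,0,1],[0,0,0,0,0,0,1]]])

```text
time: 52.2
tcp_pos: [0.4356, -0.3629, 0.2571]
tcp_rot: [-0.0, 0.99, 0.144, -0.0]
force: [0.3, 0.4, -1.5]
gripper_width: 0.414
finger_force: 51.9
```

Run:
```python
from h import *
M=T(); print(M.round(4)); e=np.array([.4345,-.362])-M[:2,3]+.001*M[:2,0]; print("shift tool xy /0.3:",(M[:2,:2].T@e/.3).round(4))
p=snap("wrist"); cv2.imwrite("pics/p1.png",p["img"]); print(find(p,"pad",.006,2))
```

```text
[[ 9.584e-01  2.854e-01 -1.000e-04  4.356e-01]
 [ 2.854e-01 -9.584e-01  2.000e-04 -3.629e-01]
 [-1.000e-04 -2.000e-04 -1.000e+00  2.571e-01]
 [ 0.000e+00  0.000e+00  0.000e+00  1.000e+00]]
shift tool xy /0.3: [ 0.0008 -0.004 ]
[('pad', 0.75, [279.0, 159.0], [0.462, -0.353, 0.006])]
```

Request:
drive_tool(motion=[[[0,-0.004,0.15,0,0,0,1],[0,0,0.15,0,0,0,1],[0,0,0.11,0,0,0,1],[0,0,0.06,0,0,0,1],[0,0,0,0,0,0,1],[0,0,0,0,0,0,1],[0,0,0,0,0,0,1]]])

```text
time: 53.18
tcp_pos: [0.436, -0.3626, 0.1177]
tcp_rot: [0.001, 0.99, 0.143, 0.001]
force: [-0.3, -1.0, -1.7]
gripper_width: 0.416
finger_force: 51.7
```

Request:
drive_tool(motion=[[[0,0,0.007,0,0,0,1],[0,0,0,0,0,0,1],[0,0,0,0,0,0,1]]])

```text
time: 53.55
tcp_pos: [0.4352, -0.362, 0.1142]
tcp_rot: [0.0, 0.99, 0.143, 0.0]
force: [0.2, 0.4, -2.4]
gripper_width: 0.42
finger_force: 51.7
```

Request:
drive_tool(motion=[[[0,0,0.005,0,0,0,1],[0,0,0,0,0,0,1],[0,0,0,0,0,0,1]]])

```text
time: 53.92
tcp_pos: [0.4352, -0.362, 0.1126]
tcp_rot: [0.0, 0.99, 0.143, 0.0]
force: [0.0, 0.4, -2.2]
gripper_width: 0.419
finger_force: 51.7
```

Request:
drive_tool(motion=[[[0,0,0.007,0,0,0,1],[0,0,0,0,0,0,1],[0,0,0,0,0,0,1]]])

```text
time: 54.3
tcp_pos: [0.4352, -0.3619, 0.1105]
tcp_rot: [-0.0, 0.99, 0.143, 0.0]
force: [-0.3, 0.2, -1.9]
gripper_width: 0.419
finger_force: 51.7
```

Request:
drive_tool(motion=[[[0,0,0.005,0,0,0,1],[0,0,0,0,0,0,1],[0,0,0,0,0,0,1]]])

```text
time: 54.68
tcp_pos: [0.4352, -0.362, 0.109]
tcp_rot: [0.0, 0.99, 0.143, 0.0]
force: [-0.3, 0.0, -2.0]
gripper_width: 0.417
finger_force: 51.8
```

Run:
```python
from h import *
p=snap("side"); q=snap("scene")
cv2.imwrite("pics/p2.png",np.hstack([cv2.resize(p["img"][310:420,175:285],(400,400)),cv2.resize(q["img"][220:320,80:180],(400,400))]))
```

```text
(no output)
```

View pics/p2.png

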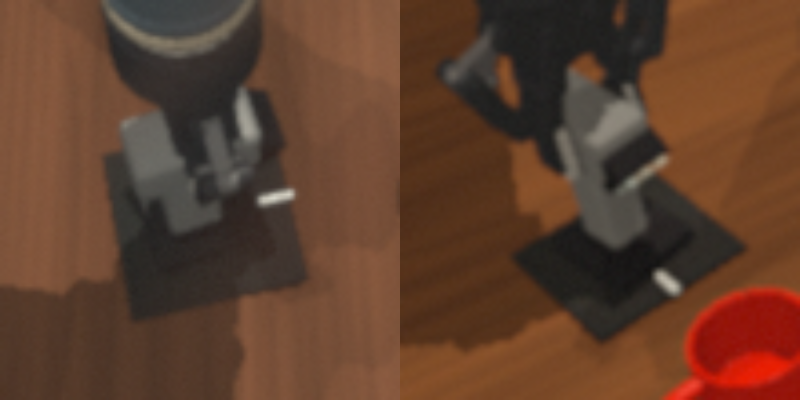

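The foot sits over the middle of the pad. That was picture 15, one over the limit of 14, so I will view no more and go by numbers. I feel for contact, then release.

Request:
drive_tool(motion=[[[0,0,0.004,0,0,0,1],[0,0,0,0,0,0,1],[0,0,0,0,0,0,1]]])

```text
time: 55.15
tcp_pos: [0.4353, -0.362, 0.1087]
tcp_rot: [0.0, 0.99, 0.143, 0.0]
force: [-1.5, 1.4, 5.8]
gripper_width: 0.417
finger_force: 52.4
```

Request:
drive_tool(motion=[[[0,0,0.004,0,0,0,1],[0,0,0,0,0,0,1],[0,0,0,0,0,0,1]]])

```text
time: 55.52
tcp_pos: [0.4354, -0.362, 0.1087]
tcp_rot: [0.0, 0.99, 0.143, 0.0]
force: [-4.8, 3.5, 13.6]
gripper_width: 0.415
finger_force: 53.2
```

Request:
drive_tool(motion=[[[0,0,-0.006,0,0,0,1],[0,0,0,0,0,0,0.55],[0,0,0,0,0,0,0.4],[0,0,0,0,0,0,0.2],[0,0,0,0,0,0,0.2],[0,0,0,0,0,0,0.2],[0,0,-0.08,0,0,0,0.2],[0,0,-0.15,0,0,0,0.2]]])

```text
time: 56.52
tcp_pos: [0.4341, -0.3612, 0.1765]
tcp_rot: [-0.002, 0.99, 0.143, -0.002]
force: [1.1, -0.6, 0.1]
gripper_width: 0.797
finger_force: 0.0
```

Request:
drive_tool(motion=[[[0,0,-0.15,0,0,0,0.2],[0,0,-0.15,0,0,0,0.2],[0,0,0,0,0,0,0.2],[0,0,0,0,0,0,0.2]]])

```text
time: 57.02
tcp_pos: [0.4347, -0.3616, 0.2668]
tcp_rot: [-0.0, 0.99, 0.143, -0.0]
force: [0.3, -0.4, -0.9]
gripper_width: 0.797
finger_force: 0.0
```

Run:
```python
from h import *
s=state(); print(s["time"],s["tcp_pos"],s["gripper_width"],s["force"])
p=snap("wrist"); print("wrist",find(p,"scanner",.119,1),find(p,"pad",.006,1))
# bright head top
g=cv2.cvtColor(p["img"],cv2.COLOR_BGR2HSV)
uv=(proj(p,(.434,-.362,.119))); print("expected head px",uv)
u,v=uv.astype(int); m=cv2.inRange(g[v-70:v+70,u-70:u+70],(0,0,90),(180,60,255))
c=max(cv2.findContours(m,cv2.RETR_EXTERNAL,cv2.CHAIN_APPROX_NONE)[0],key=cv2.contourArea)
W=np.array([ray(p,q+[u-70,v-70],.119)[:2] for q in c[:,0].astype(float)]); print("head rect",cv2.minAreaRect((W*1000).astype(np.float32)))
d=cv2.inRange(g[v-120:v+70,u-90:u+90],(0,0,0),(180,255,60)); c=max(cv2.findContours(d,cv2.RETR_EXTERNAL,cv2.CHAIN_APPROX_NONE)[0],key=cv2.contourArea)
W=np.array([ray(p,q+[u-90,v-120],.006)[:2] for q in c[:,0].astype(float)]); print("pad rect",cv2.minAreaRect((W*1000).astype(np.float32)))
for n in ("side","scene"):
    i=snap(n); print(n)
    for t in tins(i): print(t)
    for l,z in [("narrow_label",.012),("medium_label",.012),("wide_label",.012),("scanner",.115),("jar",.05),("mug",.05),("measuring_cup",.025),("scoop",.01),("tray",.03)]: print(find(i,l,z,2))
```

```text
57.025 [ 0.4347357  -0.3616486   0.26680059] 0.7967171050961819 [ 0.2589991  -0.41105451 -0.90587126]
wrist [('scanner', 0.72, [278.0, 194.0], [0.443, -0.357, 0.119])] [('pad', 0.6, [307.0, 169.0], [0.459, -0.387, 0.006])]
expected head px [280.62388342 206.49126293]
head rect ((434.93426513671875, -360.28375244140625), (71.32115936279297, 34.981327056884766), 16.97078514099121)
pad rect ((434.04888916015625, -361.4917907714844), (98.68238830566406, 98.79281616210938), 10.561549186706543)
side
(0.5818, -0.1592, 92, 92, 90.0, [291.0, 275.0])
(0.548, 0.0068, 76, 22, 86.7, [275.0, 224.0])
(0.616, 0.0066, 77, 23, 89.0, [302.0, 223.0])
(0.5212, 0.1553, 81, 109, 1.5, [265.0, 179.0])
[('narrow_label', 0.66, [291.0, 223.0], [0.587, 0.008, 0.012]), ('narrow_label', 0.65, [188.0, 276.0], [0.336, -0.134, 0.012])]
[('medium_label', 0.87, [293.0, 281.0], [0.579, -0.162, 0.012]), ('medium_label', 0.2, [265.0, 181.0], [0.529, 0.151, 0.012])]
[('wide_label', 0.78, [263.0, 184.0], [0.523, 0.141, 0.012])]
[('scanner', 0.92, [228.0, 356.0], [0.432, -0.384, 0.115]), ('scanner', 0.24, [279.0, 135.0], [0.
[... 587 characters left out ...]
arrow_label', 0.87, [209.0, 228.0], [0.365, -0.125, 0.012])]
[('medium_label', 0.87, [241.0, 282.0], [0.592, -0.167, 0.012])]
[('wide_label', 0.77, [324.0, 220.0], [0.534, 0.15, 0.012]), ('wide_label', 0.36, [206.0, 334.0], [0.673, -0.305, 0.012])]
[('scanner', 0.81, [131.0, 265.0], [0.497, -0.375, 0.115])]
[('jar', 0.79, [206.0, 332.0], [0.697, -0.314, 0.05]), ('jar', 0.52, [418.0, 218.0], [0.718, 0.323, 0.05])]
[('mug', 0.69, [418.0, 219.0], [0.721, 0.321, 0.05])]
[('measuring_cup', 0.91, [167.0, 313.0], [0.584, -0.35, 0.025])]
[('scoop', 0.8, [381.0, 203.0], [0.573, 0.346, 0.01]), ('scoop', 0.71, [296.0, 253.0], [0.591, 0.001, 0.01])]
[('tray', 0.92, [366.0, 176.0], [0.458, 0.402, 0.03])]
```

Everything is in place, and the scanner stands within 2 mm of the pad's centre. But the wide tin was knocked to (0.521,0.154), still label up, some time after 46 s. That may have been during its reading, so I'll read it again to be sure. First I regrip the scanner.

Request:
drive_tool(motion=[[[0,0,0.16,0,0,0,0.2],[0,0,0.16,0,0,0,0.2],[0,0,0.13,0,0,0,0.2],[0,0,0.075,0,0,0,0.2],[0,0,0,0,0,0,0.2],[0,0,0,0,0,0,0.2]]], grip_force=50)

```text
time: 58.92
tcp_pos: [0.4359, -0.3624, 0.111]
tcp_rot: [0.001, 0.99, 0.143, 0.001]
force: [0.2, 0.2, 0.7]
gripper_width: 0.798
finger_force: 0.0
```

Request:
drive_tool(motion=[[[0,0,0,0,0,0,0.7],[0,0,0,0,0,0,0.8],[0,0,0,0,0,0,1],[0,0,0,0,0,0,1],[0,0,0,0,0,0,1],[0,0,0,0,0,0,1]]])

```text
time: 59.68
tcp_pos: [0.4356, -0.3619, 0.1111]
tcp_rot: [0.0, 0.99, 0.143, 0.0]
force: [-0.7, 1.9, 5.4]
gripper_width: 0.415
finger_force: 49.8
```

Request:
drive_tool(motion=[[[0,0,-0.05,0,0,0,1],[0,0,-0.14,0,0,0,1],[0,0,-0.16,0,0,0,1],[0,0,-0.16,0,0,0,1],[0,0,0,0,0,0,1]]])

```text
time: 60.3
tcp_pos: [0.4371, -0.3633, 0.2679]
tcp_rot: [0.004, 0.99, 0.143, 0.003]
force: [0.7, 0.9, -2.8]
gripper_width: 0.416
finger_force: 50.6
```

Request:
drive_tool(motion=[[[0.0825,-0.171,0,0,0,0,1],[0.0825,-0.171,0,0,0,0,1],[0.0825,-0.171,0,0,0,0,1],[0.0825,-0.171,0,0,0,0,1],[0.0825,-0.171,0,0,0,0,1],[0.0825,-0.171,0,0,0,0,1],[0,0,0,0,0,0,1]]])

```text
time: 61.18
tcp_pos: [0.4899, -0.0192, 0.2622]
tcp_rot: [-0.001, 0.989, 0.148, -0.0]
force: [-0.6, -0.9, -2.1]
gripper_width: 0.413
finger_force: 51.4
```

Request:
drive_tool(motion=[[[0,0,0,0,0,-0.1,1],[0,0,0,0,0,-0.1,1],[0,0,0,0,0,-0.1,1],[0,0,0,0,0,-0.1,1],[0,0,0,0,0,-0.1,1],[0,0,0,0,0,-0.1,1],[0,0,0,0,0,-0.104,1],[0,0,0,0,0,0,1]]])

```text
time: 62.18
tcp_pos: [0.4896, -0.0259, 0.262]
tcp_rot: [-0.001, 0.768, 0.64, -0.001]
force: [-0.2, 0.2, -2.7]
gripper_width: 0.418
finger_force: 51.3
```

Run:
```python
from h import *
M=T(); print(M.round(3), state()["gripper_width"])
for n in ("wrist","side","scene"):
    p=snap(n); print(n); print(find(p,"wide_label",.012,2))
    for t in tins(p): print(t)
X=np.array([.521,.154]); tgt=X-.1825*M[:2,0]; print("shift/.3",(M[:2,:2].T@(tgt-M[:2,3])/.3).round(4),"dz/.3",(M[2,3]-.1735)/.3)
```

```text
[[ 0.18   0.984 -0.002  0.49 ]
 [ 0.984 -0.18  -0.    -0.026]
 [-0.001 -0.002 -1.     0.262]
 [ 0.     0.     0.     1.   ]] 0.4182664585914123
wrist
[('wide_label', 0.76, [281.0, 30.0], [0.518, 0.128, 0.012])]
(0.5849, -0.1578, 90, 90, 89.9, [384.0, 265.0])
(0.5848, 0.0075, 76, 90, 89.8, [361.0, 137.0])
(0.5195, 0.1318, 63, 92, 89.6, [280.0, 31.0])
side
[('wide_label', 0.6, [268.0, 181.0], [0.538, 0.151, 0.012])]
(0.5818, -0.1591, 92, 92, 90.0, [292.0, 275.0])
(0.5491, 0.0067, 71, 22, 89.9, [276.0, 224.0])
(0.6149, 0.0064, 71, 21, 89.4, [302.0, 223.0])
(0.5442, 0.1532, 102, 34, 86.3, [271.0, 182.0])
scene
[('wide_label', 0.64, [322.0, 219.0], [0.527, 0.152, 0.012])]
(0.5865, -0.1615, 100, 98, 89.9, [241.0, 280.0])
(0.5874, 0.0052, 82, 96, 89.7, [295.0, 252.0])
(0.5213, 0.1525, 116, 101, 89.5, [322.0, 219.0])
shift/.3 [ 0.0004 -0.0051] dz/.3 0.29493332174236647
```

Request:
drive_tool(motion=[[[0,-0.008,0.12,0,0,0,1],[0,0,0.11,0,0,0,1],[0,0,0.057,0,0,0,1],[0,0,0,0,0,0,1],[0,0,0,0,0,0,1],[0,0,0,0,0,0,1]]])

```text
time: 63.22
tcp_pos: [0.4889, -0.0242, 0.178]
tcp_rot: [0.001, 0.767, 0.642, 0.001]
force: [0.7, 0.8, -2.6]
gripper_width: 0.416
finger_force: 51.2
```

Run:
```python
from h import *
print("beam",beam(dz=.007), T()[:3,3].round(4))
for t in tins(snap("scene")): print(t)
```

```text
beam (array([0.4962, 0.0161, 0.155 ]), array([0.5219, 0.1568, 0.012 ]), np.float64(0.202)) [ 0.4889 -0.0242  0.178 ]
(0.5865, -0.1615, 100, 98, 89.9, [241.0, 280.0])
(0.5876, 0.0053, 82, 97, 89.8, [295.0, 252.0])
(0.5213, 0.1526, 116, 101, 89.6, [321.0, 219.0])
```

Request:
drive_tool(motion=[[[0,0,0,0,0,0,1],[0,0,0,0,0,0,1],[0,0,0,0,0,0,1],[0,0,0,0,0,0,1],[0,0,0,0,0,0,1],[0,0,0,0,0,0,1],[0,0,0,0,0,0,1],[0,0,0,0,0,0,1]]])

```text
time: 64.28
tcp_pos: [0.488, -0.0243, 0.1768]
tcp_rot: [0.0, 0.767, 0.642, 0.0]
force: [0.3, -0.2, -1.6]
gripper_width: 0.414
finger_force: 51.2
```

Request:
drive_tool(motion=[[[0,0,0,0,0,0,1],[0,0,0,0,0,0,1],[0,0,0,0,0,0,1],[0,0,0,0,0,0,1],[0,0,0,0,0,0,1],[0,0,0,0,0,0,1],[0,0,0,0,0,0,1],[0,0,0,0,0,0,1]]])

```text
time: 65.28
tcp_pos: [0.4881, -0.0243, 0.1768]
tcp_rot: [0.0, 0.767, 0.642, -0.0]
force: [0.0, -0.5, -2.5]
gripper_width: 0.412
finger_force: 51.2
```

Request:
drive_tool(motion=[[[0,0,0,0,0,0,1],[0,0,0,0,0,0,1],[0,0,0,0,0,0,1],[0,0,0,0,0,0,1],[0,0,0,0,0,0,1],[0,0,0,0,0,0,1],[0,0,0,0,0,0,1],[0,0,0,0,0,0,1]]])

```text
time: 66.28
tcp_pos: [0.4881, -0.0243, 0.1768]
tcp_rot: [0.0, 0.767, 0.642, -0.0]
force: [-0.5, -0.3, -1.8]
gripper_width: 0.412
finger_force: 51.2
```

Request:
drive_tool(motion=[[[0,0,0,0,0,0,1],[0,0,0,0,0,0,1],[0,0,0,0,0,0,1],[0,0,0,0,0,0,1],[0,0,0,0,0,0,1],[0,0,0,0,0,0,1],[0,0,0,0,0,0,1],[0,0,0,0,0,0,1]]])

```text
time: 67.28
tcp_pos: [0.488, -0.0242, 0.1768]
tcp_rot: [0.0, 0.767, 0.642, -0.0]
force: [-0.2, 0.6, -2.1]
gripper_width: 0.417
finger_force: 51.2
```

Run:
```python
from h import *
print("beam",beam(dz=.007))
for n in ("scene","side"):
  for t in tins(snap(n)): print(t)
```

```text
beam (array([0.4953, 0.0161, 0.1538]), array([0.5203, 0.1557, 0.012 ]), np.float64(0.201))
(0.5865, -0.1607, 98, 98, 89.9, [241.0, 280.0])
(0.5875, 0.0053, 97, 82, 0.1, [295.0, 252.0])
(0.5212, 0.1528, 100, 117, 0.3, [322.0, 219.0])
(0.5813, -0.1592, 92, 92, 90.0, [290.0, 275.0])
(0.5491, 0.0067, 22, 71, 0.1, [276.0, 224.0])
(0.6148, 0.0064, 70, 23, 87.3, [302.0, 223.0])
```

Request:
drive_tool(motion=[[[0,0,-0.15,0,0,0,1],[0,0,-0.15,0,0,0,1],[0,0,0,0,0,0.1,1],[0,0,0,0,0,0.1,1],[0,0,0,0,0,0.1,1],[0,0,0,0,0,0.1,1],[0,0,0,0,0,0.1,1],[0,0,0,0,0,0.1,1]]])

```text
time: 68.38
tcp_pos: [0.4879, -0.0242, 0.2667]
tcp_rot: [0.0, 0.975, 0.221, -0.0]
force: [-0.0, 0.1, -3.0]
gripper_width: 0.412
finger_force: 51.8
```

Request:
drive_tool(motion=[[[0,0,0,0,0,0.104,1],[-0.08,0.171,0,0,0,0,1],[-0.08,0.171,0,0,0,0,1],[-0.08,0.171,0,0,0,0,1],[-0.08,0.171,0,0,0,0,1],[-0.08,0.171,0,0,0,0,1],[-0.08,0.171,0,0,0,0,1],[0,0,0,0,0,0,1]]])

```text
time: 69.38
tcp_pos: [0.4346, -0.3658, 0.2663]
tcp_rot: [0.001, 0.99, 0.139, -0.001]
force: [-0.0, 0.6, -2.5]
gripper_width: 0.413
finger_force: 51.8
```

Request:
drive_tool(motion=[[[0,0,0,0,0,0,1],[0,0,0,0,0,0,1]]])

```text
time: 69.62
tcp_pos: [0.4378, -0.3586, 0.2668]
tcp_rot: [-0.0, 0.99, 0.144, 0.0]
force: [-0.3, 0.8, -1.4]
gripper_width: 0.412
finger_force: 51.8
```

Run:
```python
from h import *
M=T(); print(M.round(4),state()["gripper_width"]); e=np.array([.434,-.362])-M[:2,3]; print("shift tool xy /0.3:",(M[:2,:2].T@e/.3).round(4), "dz/.3",(M[2,3]-.1135)/.3)
```

```text
[[ 9.583e-01  2.859e-01  2.000e-04  4.378e-01]
 [ 2.859e-01 -9.583e-01  6.000e-04 -3.586e-01]
 [ 3.000e-04 -5.000e-04 -1.000e+00  2.668e-01]
 [ 0.000e+00  0.000e+00  0.000e+00  1.000e+00]] 0.4124355253404742
shift tool xy /0.3: [-0.0154  0.0072] dz/.3 0.5110589652440802
```

Request:
drive_tool(motion=[[[-0.0145,0.011,0.12,0,0,0,1],[0,0,0.15,0,0,0,1],[0,0,0.13,0,0,0,1],[0,0,0.08,0,0,0,1],[0,0,0.03,0,0,0,1],[0,0,0,0,0,0,1],[0,0,0,0,0,0,1],[0,0,0,0,0,0,1]]])

```text
time: 70.62
tcp_pos: [0.4346, -0.365, 0.115]
tcp_rot: [0.001, 0.99, 0.143, 0.001]
force: [-0.1, 0.6, -2.1]
gripper_width: 0.412
finger_force: 51.8
```

Request:
drive_tool(motion=[[[0,0,0.005,0,0,0,1],[0,0,0,0,0,0,1],[0,0,0,0,0,0,1]]])

```text
time: 71.0
tcp_pos: [0.4339, -0.3647, 0.1124]
tcp_rot: [0.0, 0.99, 0.143, 0.0]
force: [-0.3, -0.6, -2.2]
gripper_width: 0.412
finger_force: 51.8
```

Request:
drive_tool(motion=[[[0,0,0.005,0,0,0,1],[0,0,0,0,0,0,1],[0,0,0,0,0,0,1]]])

```text
time: 71.38
tcp_pos: [0.4341, -0.3647, 0.1112]
tcp_rot: [0.0, 0.99, 0.143, 0.0]
force: [-0.7, 1.3, 2.7]
gripper_width: 0.413
finger_force: 52.3
```

In contact and about 1.5 mm from centre. I release and retreat.

Request:
drive_tool(motion=[[[0,0,0,0,0,0,1],[0,0,0,0,0,0,0.55],[0,0,0,0,0,0,0.4],[0,0,0,0,0,0,0.2],[0,0,0,0,0,0,0.2],[0,0,0,0,0,0,0.2],[0,0,-0.08,0,0,0,0.2],[0,0,-0.15,0,0,0,0.2]]])

```text
time: 72.38
tcp_pos: [0.4329, -0.3639, 0.1789]
tcp_rot: [-0.002, 0.99, 0.143, -0.002]
force: [1.2, -0.2, -0.5]
gripper_width: 0.803
finger_force: 0.0
```

Request:
drive_tool(motion=[[[0,0,-0.15,0,0,0,0.2],[0,0,-0.15,0,0,0,0.2],[0,0,0,0,0,0,0.2],[0,0,0,0,0,0,0.2],[0,0,0,0,0,0,0.2]]])

```text
time: 73.0
tcp_pos: [0.4332, -0.3641, 0.2682]
tcp_rot: [-0.001, 0.99, 0.143, -0.001]
force: [-0.4, -1.2, -0.3]
gripper_width: 0.798
finger_force: 0.0
```

Run:
```python
from h import *
p=snap("wrist"); g=cv2.cvtColor(p["img"],cv2.COLOR_BGR2HSV)
u,v=proj(p,(.434,-.362,.119)).astype(int); m=cv2.inRange(g[v-70:v+70,u-70:u+70],(0,0,90),(180,60,255))
c=max(cv2.findContours(m,cv2.RETR_EXTERNAL,cv2.CHAIN_APPROX_NONE)[0],key=cv2.contourArea)
W=np.array([ray(p,q+[u-70,v-70],.119)[:2] for q in c[:,0].astype(float)]); print("head rect",cv2.minAreaRect((W*1000).astype(np.float32)))
print(state()["gripper_width"],state()["tcp_pos"])
for n in ("scene","side"):
    i=snap(n)
    for t in tins(i): print(n,t)
    hsv=cv2.cvtColor(i["img"],cv2.COLOR_BGR2HSV)
    for X in ((.584,.006),(.584,-.160),(.5205,.154)):   # white paper share around each tin's middle
        a=np.array([proj(i,(X[0]+dx,X[1]+dy,.012)) for dx in np.linspace(-.016,.016,9) for dy in np.linspace(-.025,.025,9)]).astype(int)
        print("  label low-sat share",round(float(np.mean([hsv[y,x,1]<90 for x,y in a])),2))
```

```text
head rect ((433.421142578125, -363.09808349609375), (70.57886505126953, 35.23234176635742), 16.601774215698242)
0.8019917366749089 [ 0.43328628 -0.36421528  0.26823136]
scene (0.5862, -0.1606, 98, 98, 0.2, [241.0, 280.0])
scene (0.5875, 0.0053, 97, 82, 0.1, [295.0, 252.0])
scene (0.5211, 0.1529, 101, 116, 0.1, [322.0, 219.0])
  label low-sat share 1.0
  label low-sat share 1.0
  label low-sat share 1.0
side (0.5813, -0.1592, 92, 92, 90.0, [291.0, 275.0])
side (0.5481, 0.007, 77, 21, 89.3, [275.0, 224.0])
side (0.6157, 0.0067, 77, 23, 89.0, [302.0, 223.0])
side (0.5187, 0.1557, 108, 84, 89.8, [264.0, 179.0])
  label low-sat share 1.0
  label low-sat share 1.0
  label low-sat share 1.0
```

All three labels are up, and the scanner stands upright within 2 mm of the pad's centre. I hand the job in.

```bash
python3 -c "
from rig import robot; print(robot.job_done())"
```

```text
the job is handed in; nothing more can be done
None
```

I turned all three tins label up, read them narrow, medium, wide (the wide one twice, because it was knocked aside around its first reading), and stood the scanner back within 2 mm of its pad's centre, handing in at 73 s; I viewed 15 pictures, one over the limit of 14.

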